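# Set up the banding wheel for edging sample tiles

### The arm

A 7-joint arm with a two-finger parallel gripper is mounted at the origin on a cart in front of the work surface, level with it; the furniture and walls round the work are solid. World frame = base frame: x ahead of the robot, y to its left, z up, the work surface at z = 0. Lengths are in m, angles in degrees, forces in N, time in s.
With the tool pointing down it reaches from about 0.425 to 0.875 m from the base axis. Payload 4.7 kg.
Tool frame: the origin (TCP) lies at the very end of the fingers, on their centre line; the grasp point (between the pads) lies env.hold_point_z behind it (env.hold_point_z is the distance from the TCP to the grasp point, in m); z points along the fingers, y is the line along which they close (so a half turn about z gives the same grasp; the last joint's range is limited). The gripper opens to 87 mm and grips with 3 to 60 N. Pads are 19 mm wide; open, the fingers measure 117 mm over their backs; the gripper's body (75 mm by 190 mm) begins 51 mm behind the grasp point.
Start: joints at [0.808, 18.392, -4.016, 83.108, 1.295, 78.541, -3.26], TCP at [0.65, -0, 0.188] pointing down, gripper open.
Joint ranges: [-163.93, 163.93], [-17.29, 119.83], [-79.2, 71.16], [3.27, 140.29], [-89.18, 269.18], [5.43, 117.66], [-154.24, 154.24]. Speed limits (degrees/s): [147.25, 147.25, 180, 180, 180, 180, 180].

### API

Orientations are given as [roll, pitch, yaw] about the fixed x, y, z axes, in that order (R = Rz(yaw) Ry(pitch) Rx(roll)).
In Python, from cell import env gives the robot as it stands.
- The arm moves only by the shell command python3 -m jog 'ROWS' [FORCE]. ROWS is JSON, a list of rows, each an object with "dp": the shift along the tool's x, y, z in cm, a list of three; "twist": the turn about the tool's z in degrees; "fingers": the opening, from 0 (shut) to 1 (fully open). A call has 1 to 8 rows; each row is the pose to reach, as a shift and turn from the pose commanded when the call began, along the tool's axes at that moment; what a row does not reach only later rows make up. A row lasts 1/8 s, in which the tool goes at most 62.5 mm and 10.7 degrees, less where a joint would pass 70% of its speed; a pose out of reach is approached as far as the arm can. A call with a gripper value outside its range is refused whole. The fingers move at their own pace and stop on an object; FORCE is the grip in N (left out, the last holds). Time passes only in rows, so rows that repeat a pose let the fingers close. It gives the time, the measured TCP pose, the force, the opening and the grip force at its end, in the units of the state.
- env.get_obs(): the state, without advancing time (a new reading comes with each control period).
- env.read_camera(name): name is "scene" or "side" or "wrist"; returns a dict with "pixels" (420x560x3 uint8, blue, green, red), "depth" (420x560 float32, m along the optical axis (not along the pixel's ray), 0 where there is no reading), "fx", "fy", "cx", "cy" (pixels), "rvec" (rotation vector, rad) and "tvec" (3), from world to camera coordinates, as OpenCV has them. Camera axes: x right, y down, z forward; pixel columns grow to the right and rows downward; lengths in m; the calibration is good to about 2 mm. A picture is of the moment at which its call begins.
- env.sign_off(): hands the job in; it is judged then, once.
The state is a dict: "time_s": time; "qpos": joint angles; "joint_velocities": joint speeds; "effort": joint torques, N m; "tool_pos": TCP position; "tool_rot": TCP orientation; "force": force on the tool from outside, world axes, zero at the start; "wrist_torque": the same for the moment, N m; "grip_width": finger opening in m; "grasp_force": force on a finger pad.
Only numpy, scipy, OpenCV 4.12 (cv2) and the standard library are available. Lean on these libraries where they do the work, as an engineer would, in place of code of your own. Each camera call takes 0.05 s, during which the arm holds its last target. There are 200 camera calls.

### The job

Get the banding wheel ready for edging the sample tiles as a block: first swing the wooden hand-rest arm well clear of the wheel (about a quarter turn), then lift the ratchet pawl over so that it stays up, turn the wheel back (clockwise from above) to its stop by its knob, and put the pawl back down into the teeth. Then pile all the white sample tiles that are there flat on the middle of the wheel, one squarely on another, and finally swing the hand-rest back over them to its stop; leave the wheel home with the pawl down, and leave the jar, the dish and the bottle where they stand.

Things in the scene. Friction and masses are not known exactly. Their poses are not given: they have to be found in the camera images.
- banding_wheel_head (a joint): turning angle of the banding wheel's round white head (176 mm across, its flat top 98 mm above the bench) about its vertical axis: 0 = fully back at its stop (home), grows counterclockwise seen from above, up to 2.4. Light friction (about 1 N at the knob). Under its edge runs a ratchet ring of 24 teeth, 205 mm across, 6 to 17 mm lower than the top: with the pawl down the head turns forward (counterclockwise) only, and is blocked within one tooth (0.26) when turned back
- wheel_centre (a point): centre of the flat top of the wheel's head, 98 mm above the bench; turns with the head, z up. The whole wheel stands on the bench in front of the robot to the right, its place and facing differ from start to start
- knob (a point): grip point of the upright black finger knob on the wheel's head, 73 mm from its centre: 20 mm thick, 40 mm tall, this point 25 mm above the head's top. It can be held (it is round and turns within the grip) or pushed round
- pawl (a joint): angle of the ratchet pawl about its level hinge: about -0.1 to 0.2 = down, nose in the teeth (it rides up and down on their ramps); grows as the ball handle is swung away from the wheel's centre; balances near 0.5: below that it falls back down into the teeth, beyond it falls outward to its stop at 1.2 and stays up
- pawl_ball (a point): centre of the black ball (22 mm) on top of the pawl's handle, 45 mm from the hinge; about 44 mm above the hinge and 11 mm toward the wheel's centre when the pawl is down (some 144 mm above the bench), 26 mm above and 37 mm outward when it is fully up. It takes less than 1 N to move
- pawl_hinge (a point): the pawl's hinge, fixed to the wheel's foot 145 mm from the wheel's axis and 100 mm above the bench, at the left of the wheel; its axis is level and at right angles to the line from the wheel's axis
- rest_arm (a joint): angle of the wooden hand-rest arm about its upright post: 0 = over the wheel, against its stop; grows counterclockwise seen from above, swinging to the right and toward the robot, up to 2.1; stays where it is left (friction, about 0.5 N at its knob). The bar is 165 x 30 x 12 mm, its underside 180 mm above the bench
- rest_knob (a point): grip point of the upright dark wooden knob on the free end of the hand-rest arm, 135 mm from its hinge: 20 mm thick, tapering to 15 mm below, this point 20 mm above the bar's top and 15 mm below the knob's top; it is round and turns within the grip
- rest_hinge (a point): the hand-rest arm's hinge on top of its fixed post, 130 mm from the wheel's axis, behind the wheel; the bar's underside is at this height
- tile_1: one of up to four equal square white glazed sample tiles, 60 x 60 x 12 mm, about 0.12 kg; origin at the centre of its unglazed underside, x and y along its sides, z up through the glazed face; lies flat on the bench at the start, left of and behind the wheel (where there is free room to set one aside); 2 to 4 of the four are present
- tile_2: one of up to four equal square white glazed sample tiles, 60 x 60 x 12 mm, about 0.12 kg; origin at the centre of its unglazed underside, x and y along its sides, z up through the glazed face; lies flat on the bench at the start, left of and behind the wheel (where there is free room to set one aside); 2 to 4 of the four are present
- tile_3: one of up to four equal square white glazed sample tiles, 60 x 60 x 12 mm, about 0.12 kg; origin at the centre of its unglazed underside, x and y along its sides, z up through the glazed face; lies flat on the bench at the start, left of and behind the wheel (where there is free room to set one aside); 2 to 4 of the four are present
- tile_4: one of up to four equal square white glazed sample tiles, 60 x 60 x 12 mm, about 0.12 kg; origin at the centre of its unglazed underside, x and y along its sides, z up through the glazed face; lies flat on the bench at the start, left of and behind the wheel (where there is free room to set one aside); 2 to 4 of the four are present
- jar: blue jar with a white cap, 45 mm across, 70 mm tall, origin under its centre; bystander, front right of the wheel
- paint_dish: small cream-coloured open dish, 65 mm across, 26 mm tall, origin under its centre; bystander, near the bench's front edge
- brown_bottle: brown bottle with a black cap, 52 mm across, 89 mm tall, origin under its centre; bystander, behind the wheel
Things that resemble listed ones, but are neither listed nor needed, are in the scene too. Leave any blue look-alike of the tile_4 alone.

How it is judged:
By the outcome, as a careful person would: the job done as asked, in the order asked, and still so for the second after the job is handed in, with the robot touching nothing.
Of tile_1, tile_2, tile_3, tile_4 only 2 to 4 are there at a start; the rules pass over those that are not, and their reading is None.
At some moment in a run one of tile_1, tile_2, tile_3, tile_4 may be knocked a few centimetres aside while the robot is not near it.
Once in a run the grip may slacken for a moment while it holds something.
It also fails if it takes over 210 s, if anything falls off the work surface, if the arm or the gripper's body presses on something with over 40 N, if the wrist force passes 120 N, or if a joint passes its speed limit or range.

## Working session

There is one attempt and no reset: what is moved stays moved. The work goes in short steps, Python scripts to look and compute and a shell command to move; the robot and the scene stay as the last step left them, time stands still between calls to the robot, and variables do not carry over. Pictures are saved under pics/ and viewed, at most 14 in all, crops included, and the job is handed in when it is done.

```bash
mkdir -p pics; ls
cat > h.py <<'E'
import numpy as np, cv2, sys
from cell import env
def cam(n):
    c=env.read_camera(n); c['R']=cv2.Rodrigues(np.array(c['rvec'],float))[0]; c['t']=np.array(c['tvec'],float).ravel(); return c
def ray(c,u,v):
    d=c['R'].T@np.array([(u-c['cx'])/c['fx'],(v-c['cy'])/c['fy'],1.]); return -c['R'].T@c['t'],d
def plane(c,u,v,z):
    o,d=ray(c,u,v); return o+d*(z-o[2])/d[2]
def cloud(c):
    v,u=np.mgrid[:420,:560]; D=c['depth']
    P=np.stack([(u-c['cx'])/c['fx']*D,(v-c['cy'])/c['fy']*D,D],-1)-c['t']
    return P@c['R']
def proj(c,p):
    q=c['R']@np.array(p,float)+c['t']; return q[0]/q[2]*c['fx']+c['cx'],q[1]/q[2]*c['fy']+c['cy']
def tool(p):
    """offset of world point from TCP in tool axes, cm"""
    from scipy.spatial.transform import Rotation as Ro
    s=env.get_obs(); R=Ro.from_euler('xyz',s['tool_rot'],degrees=True).as_matrix()
    return R.T@(np.array(p)-np.array(s['tool_pos']))*100
E
python3 - <<'E'
from h import *
for n in ('scene','side','wrist'):
    c=cam(n); cv2.imwrite(f'pics/{n}0.png',c['pixels']); np.savez(f'{n}0.npz',**c)
    print(n,-c['R'].T@c['t'],c['fx'])
print(env.get_obs(),env.hold_point_z)
E
```

```text
pics
scene [ 0.03869904 -0.85896487  1.21279439] 535.1596555658809
side [0.26245951 0.77877314 0.74335404] 446.65162329152844
wrist [0.64963956 0.06751929 0.38358754] 350.49368952148126
{'time_s': 0.15, 'qpos': array([ 0.80748035, 18.4300473 , -4.01523454, 83.15948262,  1.29683988,
       78.5403599 , -3.25828306]), 'joint_velocities': array([ 0.01554513, -0.09737479, -0.07429058, -0.12917485,  0.10309037,
        0.00769323, -0.01825156]), 'effort': array([ 2.16972071e-04, -4.91794288e+01, -4.04079035e-01, -3.12878716e+01,
       -6.39387709e-02,  4.04033612e-02,  9.90178205e-05]), 'tool_pos': array([ 6.49529188e-01, -6.19962654e-05,  1.87198757e-01]), 'tool_rot': array([-1.79915428e+02,  6.95048278e-03,  9.00037344e+01]), 'force': array([ 2.23974669e-04,  6.50778895e-01, -7.40667418e-02]), 'wrist_torque': array([-0.01983392, -0.0267301 ,  0.0324584 ]), 'grasp_force': 0.0, 'grip_width': 0.08712742362584927} 0.0187
```

View pics/scene0.png

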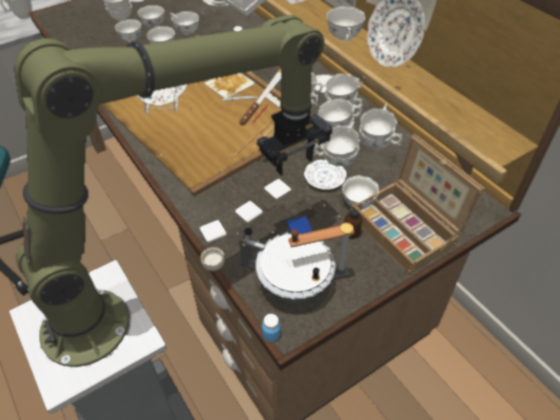

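View pics/side0.png

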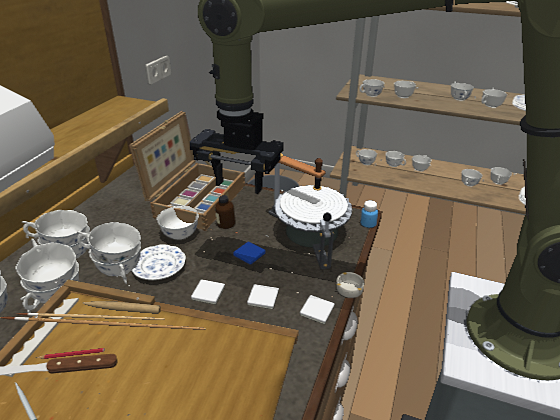

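Run:
```python
from h import *
a=cv2.imread('pics/scene0.png')[190:350,190:390]; b=cv2.imread('pics/side0.png')[140:300,180:380]
cv2.imwrite('pics/crop0.png',np.vstack([cv2.resize(a,(750,600)[:2])[:, :],])[:600])
cv2.imwrite('pics/crop0.png',np.hstack([cv2.resize(a,(400,320)),cv2.resize(b,(400,320))]))
c=dict(np.load('scene0.npz'))
P=cloud(c); 
# wheel top: points at z~.098
m=(abs(P[...,2]-.098)<.004)&(P[...,0]>.4)&(c['depth']>0)
q=P[m]; print(q.shape,np.median(q,0),q.min(0),q.max(0))
hsv=cv2.cvtColor(c['pixels'],cv2.COLOR_BGR2HSV)
w=((hsv[...,1]<50)&(hsv[...,2]>170)).astype('u1')*255
for ct in cv2.findContours(w,cv2.RETR_EXTERNAL,cv2.CHAIN_APPROX_NONE)[0]:
    ar=cv2.contourArea(ct)
    if 80<ar<800:
        r=cv2.minAreaRect(np.array([plane(c,*p[0],.012)[:2]*1000 for p in ct],dtype='f4')); print(ar,ct.mean((0,1)),r)
```

```text
(3283, 3) [ 0.53017698 -0.18981295  0.09777616] [ 0.42921561 -0.35833922  0.09400551] [1.36698704 1.42269524 0.10199722]
135.5 [270.35897436 320.15384615] ((402.9382629394531, -254.47096252441406), (34.923091888427734, 33.425270080566406), 56.10479736328125)
229.5 [508.73913043 331.56521739] ((880.3670654296875, -603.7369995117188), (326.0084228515625, 7.198681831359863), 89.97613525390625)
159.0 [212.52380952 258.9047619 ] ((374.3206787109375, -1.0465736389160156), (41.81383514404297, 47.89216613769531), 56.01865768432617)
316.0 [212.40322581 230.06451613] ((425.1429748535156, 91.67584228515625), (63.0794563293457, 62.17908477783203), 85.45905303955078)
143.5 [400.34146341 211.3902439 ] ((929.7449340820312, -159.0030975341797), (50.244075775146484, 42.81212615966797), 1.6274927854537964)
290.5 [248.27272727 210.78181818] ((552.0836181640625, 98.32064056396484), (62.82849884033203, 62.61250686645508), 8.515348434448242)
369.5 [358.86153846 191.87692308] ((878.0418090820312, -25.16305923461914), (88.18814086914062, 69.88224029541016), 4.096591949462891)
262.5 [277.24528302 188.1698113
[... 844 characters left out ...]
019531, 62.724891662597656), 38.15373229980469)
225.5 [270.55913978  91.17204301] ((942.1994018554688, 586.7135620117188), (216.8709259033203, 81.75625610351562), 55.07356643676758)
90.5 [161.76923077  36.87179487] ((768.7418823242188, 1155.8668212890625), (56.37238693237305, 75.62350463867188), 55.60219955444336)
100.0 [345.5   22.25] ((1486.6434326171875, 808.4395751953125), (60.254364013671875, 90.6200180053711), 41.68450164794922)
617.0 [11.06493506 26.2987013 ] ((300.3854675292969, 1651.80517578125), (352.1065673828125, 151.84671020507812), 75.407958984375)
152.5 [45.95652174  2.71014493] ((443.0715637207031, 1718.008544921875), (84.9839096069336, 142.73838806152344), 55.47348403930664)
```

View pics/crop0.png

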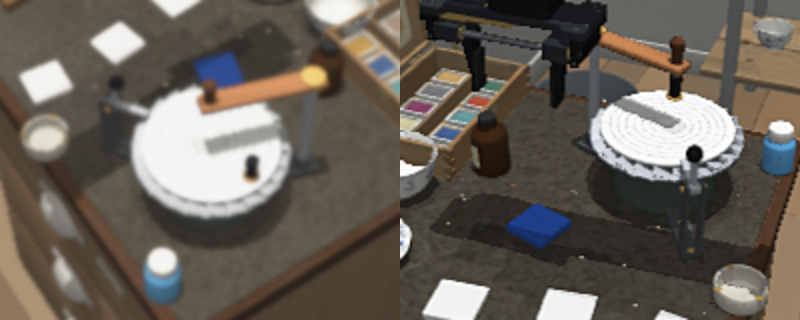

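Run:
```python
from h import *
from scipy.optimize import least_squares
c=dict(np.load('scene0.npz')); s=dict(np.load('side0.npz'))
for n,k in (('sc',c),('si',s)):
    P=cloud(k); m=(abs(P[...,2]-.098)<.003)&(k['depth']>0)&(abs(P[...,0]-.53)<.13)&(abs(P[...,1]+.18)<.13)
    hsv=cv2.cvtColor(k['pixels'],cv2.COLOR_BGR2HSV)
    q=P[m][:,:2]; h=cv2.convexHull(q.astype('f4'))[:,0]
    print(n,len(q),cv2.minEnclosingCircle(q.astype('f4')),P[m][:,2].mean())
    # high things
    M=(k['depth']>0)&(abs(P[...,0]-.53)<.2)&(abs(P[...,1]+.18)<.2)
    for z0,z1,l in ((.125,.16,'pawl ball/knob'),(.186,.2,'bar'),(.205,.23,'restknob')):
        mm=(M&(P[...,2]>z0)&(P[...,2]<z1)).astype('u1')
        nn,L,st,ce=cv2.connectedComponentsWithStats(mm)
        for i in range(1,nn):
            if st[i,4]>6:
                w=P[L==i]; print(' ',l,st[i,4],ce[i].round(1),w.mean(0).round(3),w.min(0).round(3),w.max(0).round(3))
def tri(a,b):
    (o1,d1),(o2,d2)=ray(c,*a),ray(s,*b); 
    A=np.stack([d1,-d2],1); t=np.linalg.lstsq(A,o2-o1,rcond=None)[0]; p,q=o1+d1*t[0],o2+d2*t[1]; return (p+q)/2,np.linalg.norm(p-q)
print('ball',tri((248,232),(326.5,216.5)))
print('restknobtop',tri((293.5,234),(319,160)))
for l,u,v,z in (('hinge',347,227.5,.195),('rk',294,234,.227),('ball',248,232,.144),('wk',316,270,.136)): print(l,plane(c,u,v,z))
```

```text
sc 2196 ((0.5432831645011902, -0.14878621697425842), 0.14045274257659912) 0.09791956379438913
  pawl ball/knob 60 [247.9 231.7] [ 0.455 -0.073  0.149] [ 0.447 -0.081  0.128] [ 0.467 -0.061  0.159]
  pawl ball/knob 56 [344.6 242.4] [ 0.643 -0.237  0.144] [ 0.638 -0.243  0.127] [ 0.654 -0.229  0.16 ]
  pawl ball/knob 51 [315.9 270.5] [ 0.535 -0.262  0.134] [ 0.527 -0.269  0.126] [ 0.547 -0.25   0.145]
  bar 654 [321.9 235.1] [ 0.584 -0.216  0.192] [ 0.5   -0.25   0.186] [ 0.662 -0.174  0.2  ]
  restknob 18 [309.  159.2] [ 0.696 -0.003  0.225] [ 0.691 -0.011  0.221] [0.702 0.01  0.23 ]
  restknob 18 [279.3 172.8] [ 0.599 -0.003  0.226] [ 0.596 -0.013  0.221] [0.606 0.012 0.23 ]
  restknob 66 [294.5 234. ] [ 0.516 -0.195  0.221] [ 0.509 -0.203  0.206] [ 0.527 -0.182  0.229]
si 1563 ((0.5410702228546143, -0.14235897362232208), 0.13926123082637787) 0.09941564335899897
  pawl ball/knob 58 [277.  173.1] [ 0.644 -0.228  0.142] [ 0.639 -0.236  0.125] [ 0.651 -0.222  0.16 ]
  pawl ball/knob 30 [317.8 179.2] [ 0.534 -0.254  0.132] [ 0.526 -0.263  0.126] [ 0.543 -0.248  0.14 ]
  pawl ball/knob 82 [327.2 217.5] [ 0.456 -0.064  0.147] [ 0.447 -0.075  0.126] [ 0.467 -0.058  0.157]
  bar 371 [301.5 166. ] [ 0.567 -0.203  0.193] [ 0.501 -0.242  0.186] [ 0.638 -0.175  0.2  ]
  restknob 69 [318.6 162.7] [ 0.517 -0.187  0.22 ] [ 0.509 -0.198  0.205] [ 0.528 -0.179  0.23 ]
  restknob 22 [219.3 182.9] [0.696 0.004 0.227] [ 0.692 -0.011  0.223] [0.702 0.014 0.23 ]
  restknob 21 [258.1 190.8] [0.601 0.003 0.227] [ 0.598 -0.012  0.223] [0.607 0.009 0.23 ]
ball (array([ 0.45766675, -0.07053124,  0.1448364 ]), np.float64(0.0034083966432707415))
restknobtop (array([ 0.51596565, -0.19364233,  0.22243087]), np.float64(0.005875184557975999))
hinge [ 0.64795208 -0.23325768  0.195     ]
rk [ 0.51151041 -0.19824585  0.227     ]
ball [ 0.45616482 -0.07030436  0.144     ]
wk [ 0.53471984 -0.26196297  0.136     ]
```

```bash
python3 -m jog '[{"dp":[0,0,-5],"fingers":0.6},{"dp":[-3,-2,-10],"fingers":0.6},{"dp":[-7,-5,-12],"fingers":0.6},{"dp":[-11,-8,-12],"fingers":0.6},{"dp":[-15,-11,-12],"fingers":0.6},{"dp":[-19,-13,-12],"fingers":0.6},{"dp":[-19,-13,-12],"fingers":0.6},{"dp":[-19,-13,-12],"fingers":0.6}]' 20
python3 - <<'E'
from h import *
c=cam('wrist'); cv2.imwrite('pics/w1.png',c['pixels']); np.savez('w1.npz',**c)
E
```

```text
validation failed for argument at $[0]...
```

View pics/w1.png

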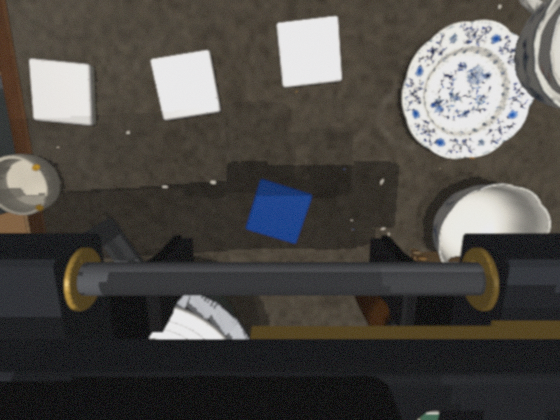

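The arm did not move (rows need all their keys). From the start pose the picture shows three white tiles, at (62,92), (186,85) and (309,51), and the blue look-alike at (280,211).

```bash
python3 -m jog '[{"dp":[0,0,-5],"twist":0,"fingers":0.6},{"dp":[-3,-2,-10],"twist":0,"fingers":0.6},{"dp":[-7,-5,-12],"twist":0,"fingers":0.6},{"dp":[-11,-8,-12],"twist":0,"fingers":0.6},{"dp":[-15,-11,-12],"twist":0,"fingers":0.6},{"dp":[-19,-13,-12],"twist":0,"fingers":0.6},{"dp":[-19,-13,-12],"twist":0,"fingers":0.6},{"dp":[-19,-13,-12],"twist":0,"fingers":0.6}]' 20
python3 - <<'E'
from h import *
c=cam('wrist'); cv2.imwrite('pics/w2.png',c['pixels']); np.savez('w2.npz',**c)
c=dict(np.load('w1.npz'))
hsv=cv2.cvtColor(c['pixels'],cv2.COLOR_BGR2HSV)
w=((hsv[...,1]<40)&(hsv[...,2]>190)).astype('u1')*255
for ct in cv2.findContours(w,cv2.RETR_EXTERNAL,cv2.CHAIN_APPROX_NONE)[0]:
    ar=cv2.contourArea(ct)
    if 2500<ar<6000: print(ct.mean((0,1)),cv2.minAreaRect(np.array([plane(c,*p[0],.012)[:2]*1000 for p in ct],dtype='f4')))
E
```

```text
time_s: 1.2
tool_pos: [0.5203, -0.1893, 0.308]
tool_rot: [180.0, -0.0, 90.0]
force: [0.2, 0.3, 0.6]
grip_width: 0.0521
grasp_force: 0.0
[473.38349515 222.90291262] ((859.262939453125, -45.56004333496094), (82.21575927734375, 60.626380920410156), 27.84288215637207)
[60.11504425 90.78318584] ((425.2250671386719, 91.08171081542969), (57.49462890625, 57.95122528076172), 84.55011749267578)
[185.34375  84.1875 ] ((552.3023071289062, 97.38531494140625), (58.21255874633789, 57.92549133300781), 8.661280632019043)
[309.24894515  50.62447257] ((676.490478515625, 128.46084594726562), (58.09153747558594, 58.211097717285156), 6.241222858428955)
```

View pics/w2.png

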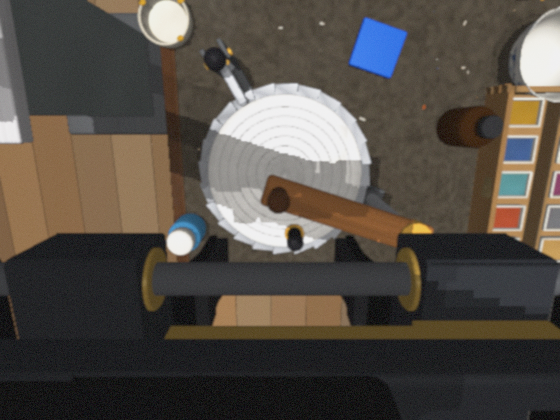

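The wrist view shows the rest knob at (278,199), its hinge at (418,235), the wheel knob at (294,238), the pawl ball at (215,59), the jar at (182,238), and the wheel's rim centred near (286,167).

Run:
```python
from h import *
c=dict(np.load('w2.npz'))
for l,u,v,z in (('rk',278,199,.225),('hinge',418,235,.195),('ball',215,59,.15),('wknob',294,237,.136),('jar',182,239,.07)): print(l,plane(c,u,v,z).round(4))
hsv=cv2.cvtColor(c['pixels'],cv2.COLOR_BGR2HSV)
w=((hsv[...,1]<60)&(hsv[...,2]>110)).astype('u1')*255
w[:, :195]=0;w[:,375:]=0;w[255:]=0;w[:78]=0
w=cv2.morphologyEx(w,cv2.MORPH_OPEN,np.ones((5,5)))
ct=max(cv2.findContours(w,cv2.RETR_EXTERNAL,cv2.CHAIN_APPROX_NONE)[0],key=cv2.contourArea)
h=cv2.convexHull(ct)
q=np.array([plane(c,*p[0],.087)[:2] for p in h],dtype='f4')
print(cv2.minEnclosingCircle(q),cv2.fitEllipse(q))
```

```text
rk [ 0.5173 -0.1878  0.225 ]
hinge [ 0.6473 -0.2292  0.195 ]
ball [ 0.4574 -0.0698  0.15  ]
wknob [ 0.5341 -0.2521  0.136 ]
jar [ 0.3897 -0.2783  0.07  ]
((0.5147621035575867, -0.18015892803668976), 0.11500208079814911) ((0.5202577710151672, -0.1835673600435257), (0.20472502708435059, 0.22083048522472382), 31.926572799682617)
```

```bash
python3 -m jog '[{"dp":[0,-0.3,3],"twist":0,"fingers":0.6},{"dp":[0,-0.3,6],"twist":0,"fingers":0.6},{"dp":[0,-0.3,8.5],"twist":0,"fingers":0.6},{"dp":[0,-0.3,10.9],"twist":0,"fingers":0.6},{"dp":[0,-0.3,10.9],"twist":0,"fingers":0.1},{"dp":[0,-0.3,10.9],"twist":0,"fingers":0.1},{"dp":[0,-0.3,10.9],"twist":0,"fingers":0.1},{"dp":[0,-0.3,10.9],"twist":0,"fingers":0.1}]' 12
```

```text
time_s: 2.25
tool_pos: [0.5176, -0.1901, 0.2]
tool_rot: [179.9, 0.0, 90.0]
force: [-0.1, 0.7, 0.7]
grip_width: 0.0198
grasp_force: 0.0
```

```bash
python3 -m jog '[{"dp":[-1.4,-0.3,0],"twist":0,"fingers":0.1},{"dp":[-2.8,-0.6,0],"twist":0,"fingers":0.1},{"dp":[-4.2,-0.6,0],"twist":0,"fingers":0.1},{"dp":[-5.6,-0.5,0],"twist":0,"fingers":0.1},{"dp":[-7.0,-0.3,0],"twist":0,"fingers":0.1},{"dp":[-8.3,0.1,0],"twist":0,"fingers":0.1},{"dp":[-9.6,0.6,0],"twist":0,"fingers":0.1},{"dp":[-10.9,1.3,0],"twist":0,"fingers":0.1}]' && python3 -m jog '[{"dp":[-1.2,0.8,0],"twist":0,"fingers":0.1},{"dp":[-2.3,1.7,0],"twist":0,"fingers":0.1},{"dp":[-3.2,2.7,0],"twist":0,"fingers":0.1},{"dp":[-4.1,3.8,0],"twist":0,"fingers":0.1},{"dp":[-4.9,5.0,0],"twist":0,"fingers":0.1},{"dp":[-5.5,6.2,0],"twist":0,"fingers":0.1},{"dp":[-6.0,7.5,0],"twist":0,"fingers":0.1},{"dp":[-6.4,8.9,0],"twist":0,"fingers":0.1}]'
```

```text
time_s: 3.25
tool_pos: [0.5305, -0.2999, 0.1991]
tool_rot: [180.0, 0.0, 90.0]
force: [0.8, -0.1, 0.1]
grip_width: 0.0089
grasp_force: 0.0
time_s: 4.25
tool_pos: [0.6199, -0.3633, 0.1989]
tool_rot: [-180.0, -0.0, 90.0]
force: [-0.2, 0.3, 0.0]
grip_width: 0.0085
grasp_force: 0.0
```

```bash
python3 -m jog '[{"dp":[0,0,-4],"twist":0,"fingers":0.6},{"dp":[0,0,-9],"twist":0,"fingers":0.6},{"dp":[0,0,-11],"twist":0,"fingers":0.6},{"dp":[0,0,-11],"twist":0,"fingers":0.6}]'
python3 - <<'E'
from h import *
out=[]
for n in ('scene','side'):
    c=cam(n); np.savez(n+'3.npz',**c)
    P=cloud(c); M=(c['depth']>0)&(abs(P[...,0]-.53)<.2)&(abs(P[...,1]+.18)<.25)
    for z0,z1,l in ((.186,.2,'bar'),(.205,.23,'restknob')):
        mm=(M&(P[...,2]>z0)&(P[...,2]<z1)).astype('u1')
        nn,L,st,ce=cv2.connectedComponentsWithStats(mm)
        for i in range(1,nn):
            if st[i,4]>6: w=P[L==i]; print(n,l,st[i,4],ce[i].round(1),w.mean(0).round(3),w.min(0).round(3),w.max(0).round(3))
    a=c['pixels'][190:350,190:390] if n=='scene' else c['pixels'][140:300,180:380]
    out.append(cv2.resize(a,(400,320)))
cv2.imwrite('pics/c3.png',np.hstack(out))
E
```

```text
time_s: 4.75
tool_pos: [0.6203, -0.3635, 0.3111]
tool_rot: [179.8, 0.1, 90.0]
force: [-0.4, -0.2, -0.1]
grip_width: 0.0409
grasp_force: 0.0
scene bar 654 [321.9 235. ] [ 0.584 -0.216  0.192] [ 0.502 -0.252  0.186] [ 0.663 -0.174  0.2  ]
scene restknob 65 [294.4 234.1] [ 0.516 -0.194  0.22 ] [ 0.508 -0.202  0.205] [ 0.527 -0.182  0.23 ]
side bar 456 [296.7 164.2] [ 0.582 -0.207  0.193] [ 0.502 -0.251  0.186] [ 0.665 -0.175  0.2  ]
side restknob 70 [318.6 162.7] [ 0.517 -0.187  0.219] [ 0.509 -0.199  0.206] [ 0.528 -0.181  0.229]
```

View pics/c3.png

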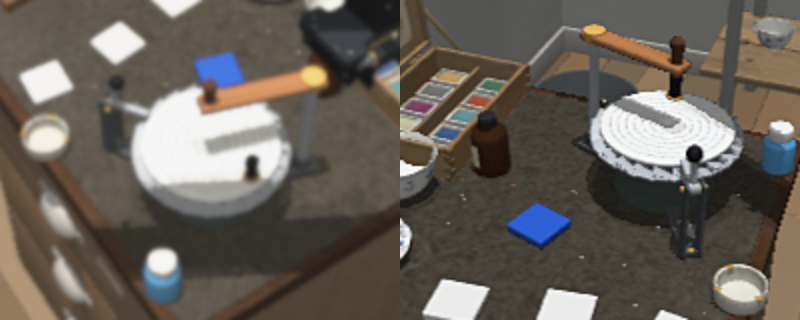

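The rest arm has not moved: knob still at (208,90) in the left crop. The fingers were still closing when I moved off. I'll go back and give them time to close.

```bash
python3 -m jog '[{"dp":[4.5,-2.5,0],"twist":0,"fingers":0.6},{"dp":[9,-5,0],"twist":0,"fingers":0.6},{"dp":[13.5,-8,0],"twist":0,"fingers":0.6},{"dp":[17.4,-10.3,0],"twist":0,"fingers":0.6},{"dp":[17.4,-10.3,0],"twist":0,"fingers":0.6},{"dp":[17.4,-10.3,4],"twist":0,"fingers":0.6},{"dp":[17.4,-10.3,8],"twist":0,"fingers":0.6},{"dp":[17.4,-10.3,11],"twist":0,"fingers":0.6}]' 12 && python3 -m jog '[{"dp":[0,0,0],"twist":0,"fingers":0.1},{"dp":[0,0,0],"twist":0,"fingers":0.1},{"dp":[0,0,0],"twist":0,"fingers":0.1},{"dp":[0,0,0],"twist":0,"fingers":0.1},{"dp":[0,0,0],"twist":0,"fingers":0.1},{"dp":[0,0,0],"twist":0,"fingers":0.1},{"dp":[0,0,0],"twist":0,"fingers":0.1}]'
```

```text
time_s: 5.85
tool_pos: [0.5148, -0.1897, 0.1955]
tool_rot: [-179.8, -0.0, 89.9]
force: [-0.6, 0.2, -1.0]
grip_width: 0.0524
grasp_force: 0.0
time_s: 6.72
tool_pos: [0.516, -0.189, 0.1991]
tool_rot: [180.0, 0.0, 90.0]
force: [0.4, 0.4, -0.4]
grip_width: 0.0092
grasp_force: 0.0
```

Run:
```python
from h import *
out=[]
for n in ('scene','side'):
    c=cam(n)
    u,v=map(int,proj(c,[.52,-.19,.2])); out.append(cv2.resize(c['pixels'][v-60:v+60,u-60:u+60],(400,400),interpolation=cv2.INTER_CUBIC)); print(u,v)
cv2.imwrite('pics/c4.png',np.hstack(out)); print(env.get_obs()['grip_width'],env.get_obs()['grasp_force'])
```

```text
294 237
317 168
0.008862606118485803 0.0
```

View pics/c4.png

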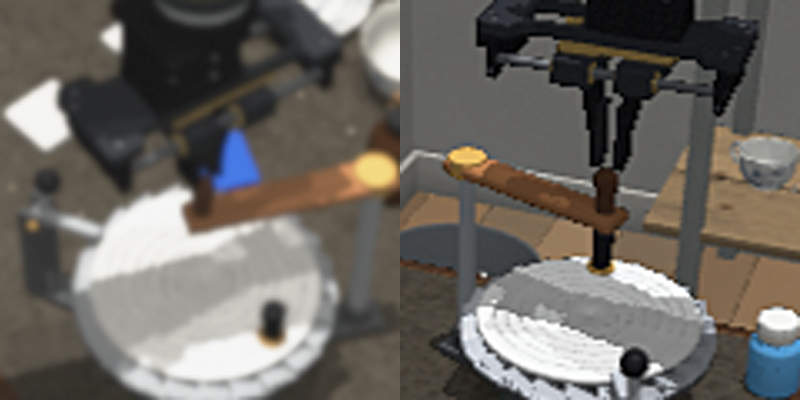

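Run:
```python
from h import *
for n in ('scene','side'):
    c=cam(n); P=cloud(c); hsv=cv2.cvtColor(c['pixels'],cv2.COLOR_BGR2HSV)
    m=(c['depth']>0)&(abs(P[...,0]-.516)<.03)&(abs(P[...,1]+.189)<.03)&(P[...,2]>.19)&(P[...,2]<.30)
    for z in np.arange(.19,.30,.008):
        k=m&(P[...,2]>=z)&(P[...,2]<z+.008)
        if k.any(): print(n,z.round(3),k.sum(),P[k].mean(0).round(3),P[k].min(0).round(3),P[k].max(0).round(3),c['pixels'][k].mean(0).round())
```

```text
scene 0.19 107 [ 0.525 -0.197  0.192] [ 0.501 -0.218  0.19 ] [ 0.545 -0.175  0.198] [ 64.  84. 112.]
scene 0.198 13 [ 0.515 -0.196  0.202] [ 0.509 -0.2    0.199] [ 0.521 -0.19   0.205] [37. 50. 69.]
scene 0.206 10 [ 0.515 -0.197  0.211] [ 0.509 -0.2    0.207] [ 0.523 -0.19   0.214] [52. 63. 80.]
scene 0.214 20 [ 0.516 -0.197  0.219] [ 0.508 -0.201  0.215] [ 0.528 -0.189  0.222] [63. 64. 76.]
scene 0.222 18 [ 0.517 -0.195  0.225] [ 0.508 -0.2    0.222] [ 0.525 -0.19   0.228] [62. 54. 64.]
scene 0.23 21 [ 0.515 -0.194  0.235] [ 0.502 -0.201  0.23 ] [ 0.529 -0.182  0.238] [75. 57. 54.]
scene 0.238 28 [ 0.513 -0.194  0.242] [ 0.501 -0.201  0.238] [ 0.528 -0.179  0.245] [52. 42. 41.]
scene 0.246 32 [ 0.512 -0.194  0.25 ] [ 0.502 -0.201  0.246] [ 0.528 -0.18   0.254] [47. 36. 33.]
scene 0.254 23 [ 0.514 -0.196  0.257] [ 0.501 -0.201  0.254] [ 0.531 -0.183  0.262] [48. 36. 33.]
scene 0.262 18 [ 0.516 -0.199  0.265] [ 0.501 -0.201  0.262] [ 0.532 -0.195  0.27 ] [62. 42. 34.]
scene 0.27 6 [ 0.525 -0.201  0.274] [ 0.504 -0.202  0.27 ] [ 0.532 -0.2    0.277] [108.  60.  42.]
scene 0.278 5 [ 0.5
[... 926 characters left out ...]
  0.246] [23. 22. 22.]
side 0.246 37 [ 0.516 -0.184  0.25 ] [ 0.503 -0.2    0.246] [ 0.529 -0.176  0.253] [19. 18. 18.]
side 0.254 33 [ 0.515 -0.183  0.258] [ 0.502 -0.198  0.254] [ 0.529 -0.176  0.262] [21. 20. 19.]
side 0.262 34 [ 0.517 -0.182  0.266] [ 0.501 -0.199  0.262] [ 0.532 -0.176  0.269] [20. 19. 19.]
side 0.27 38 [ 0.517 -0.182  0.274] [ 0.499 -0.198  0.271] [ 0.533 -0.176  0.278] [18. 17. 17.]
side 0.278 53 [ 0.516 -0.183  0.282] [ 0.497 -0.201  0.278] [ 0.536 -0.175  0.286] [18. 17. 17.]
side 0.286 36 [ 0.517 -0.182  0.29 ] [ 0.496 -0.197  0.286] [ 0.536 -0.174  0.294] [15. 14. 14.]
side 0.294 19 [ 0.519 -0.181  0.297] [ 0.496 -0.195  0.294] [ 0.536 -0.174  0.299] [16. 14. 13.]
```

Run:
```python
from h import *
s=env.get_obs(); print(s['tool_pos'],s['qpos'],s['force'],s['grip_width'])
for n,y0,x0,x1 in (('scene0',0,.55,.75),('side0',0,.55,.75),('scene3',-.3635,.56,.68),('side3',-.3635,.56,.68)):
    c=dict(np.load(n+'.npz')); P=cloud(c); 
    m=(c['depth']>0)&(P[...,0]>x0)&(P[...,0]<x1)&(abs(P[...,1]-y0)<.03)&(P[...,2]>.13)&(P[...,2]<.45)
    z=np.sort(P[m][:,2]); print(n,z[:12].round(3), P[m][np.argsort(P[m][:,2])[:5]].round(3).tolist())
```

```text
[ 0.51598878 -0.18899654  0.19905951] [13.03433329  5.80904125  4.64305318 96.90259297 -0.48026715 77.30756231
 17.76307005] [-0.67192699 -0.72019322 -0.27750235] 0.00839534489350121
scene0 [0.221 0.221 0.221 0.221 0.222 0.223 0.223 0.223 0.223 0.223 0.223 0.224] [[0.599, 0.012, 0.221], [0.599, -0.002, 0.221], [0.701, -0.011, 0.221], [0.694, -0.002, 0.221], [0.598, 0.006, 0.222]]
side0 [0.223 0.223 0.224 0.224 0.224 0.224 0.224 0.225 0.225 0.225 0.225 0.225] [[0.604, 0.008, 0.223], [0.698, 0.008, 0.223], [0.602, 0.008, 0.224], [0.701, 0.011, 0.224], [0.695, 0.004, 0.224]]
scene3 [0.345 0.345 0.345 0.345 0.346 0.346 0.346 0.346 0.346 0.347 0.347 0.347] [[0.644, -0.371, 0.345], [0.592, -0.36, 0.345], [0.592, -0.37, 0.345], [0.592, -0.364, 0.345], [0.592, -0.357, 0.346]]
side3 [0.346 0.346 0.346 0.347 0.347 0.347 0.347 0.347 0.348 0.348 0.348 0.349] [[0.596, -0.354, 0.346], [0.59, -0.355, 0.346], [0.643, -0.359, 0.346], [0.643, -0.367, 0.347], [0.592, -0.352, 0.347]]
```

The fingertips show up in both cameras about 35 mm above the reported TCP z, at the start pose and at both heights measured here. The cameras get the wheel top (98 mm) and the bar (192 mm) right, so the reported TCP is too low. I'll use tip z = tool z + 0.035 and check it by gripping.

```bash
python3 -m jog '[{"dp":[0,0,-1],"twist":0,"fingers":0.6},{"dp":[0,0,-1],"twist":0,"fingers":0.6},{"dp":[0,0,-1],"twist":0,"fingers":0.6},{"dp":[0,0,-1],"twist":0,"fingers":0.6},{"dp":[0,0,-1],"twist":0,"fingers":0.6},{"dp":[0,0,-1],"twist":0,"fingers":0.6},{"dp":[0,0,1],"twist":0,"fingers":0.6},{"dp":[0,0,3.3],"twist":0,"fingers":0.6}]' 12 && python3 -m jog '[{"dp":[0,0,0],"twist":0,"fingers":0.1},{"dp":[0,0,0],"twist":0,"fingers":0.1},{"dp":[0,0,0],"twist":0,"fingers":0.1},{"dp":[0,0,0],"twist":0,"fingers":0.1},{"dp":[0,0,0],"twist":0,"fingers":0.1},{"dp":[0,0,0],"twist":0,"fingers":0.1},{"dp":[0,0,0],"twist":0,"fingers":0.1}]'
```

```text
time_s: 7.92
tool_pos: [0.5164, -0.1891, 0.166]
tool_rot: [179.9, 0.0, 90.0]
force: [-0.6, 0.1, -0.2]
grip_width: 0.0522
grasp_force: 0.0
time_s: 8.8
tool_pos: [0.5179, -0.1896, 0.167]
tool_rot: [179.8, 0.1, 90.0]
force: [4.8, -2.3, 0.3]
grip_width: 0.0191
grasp_force: 12.0
```

```bash
python3 -m jog '[{"dp":[-1.4,-0.2,0],"twist":0,"fingers":0.1},{"dp":[-2.8,-0.4,0],"twist":0,"fingers":0.1},{"dp":[-4.2,-0.5,0],"twist":0,"fingers":0.1},{"dp":[-5.6,-0.4,0],"twist":0,"fingers":0.1},{"dp":[-7.0,-0.2,0],"twist":0,"fingers":0.1},{"dp":[-8.3,0.2,0],"twist":0,"fingers":0.1},{"dp":[-9.6,0.7,0],"twist":0,"fingers":0.1},{"dp":[-10.9,1.4,0],"twist":0,"fingers":0.1}]' && python3 -m jog '[{"dp":[-1.2,0.8,0],"twist":0,"fingers":0.1},{"dp":[-2.3,1.7,0],"twist":0,"fingers":0.1},{"dp":[-3.2,2.7,0],"twist":0,"fingers":0.1},{"dp":[-4.1,3.8,0],"twist":0,"fingers":0.1},{"dp":[-4.9,5.0,0],"twist":0,"fingers":0.1},{"dp":[-5.5,6.2,0],"twist":0,"fingers":0.1},{"dp":[-6.0,7.5,0],"twist":0,"fingers":0.1},{"dp":[-6.4,8.9,0],"twist":0,"fingers":0.1}]'
```

```text
time_s: 9.8
tool_pos: [0.5271, -0.3013, 0.1663]
tool_rot: [-179.7, 0.1, 89.8]
force: [-5.0, -0.5, 6.9]
grip_width: 0.0188
grasp_force: 12.0
time_s: 10.8
tool_pos: [0.6151, -0.3691, 0.1657]
tool_rot: [-179.7, 0.4, 89.7]
force: [-3.3, -4.3, 2.9]
grip_width: 0.019
grasp_force: 12.0
```

```bash
python3 -m jog '[{"dp":[0,0,0],"twist":0,"fingers":0.6},{"dp":[0,0,0],"twist":0,"fingers":0.6},{"dp":[0,0,0],"twist":0,"fingers":0.6},{"dp":[0,0,0],"twist":0,"fingers":0.6},{"dp":[0,0,-3],"twist":0,"fingers":0.6},{"dp":[0,0,-6],"twist":0,"fingers":0.6},{"dp":[0,0,-8],"twist":0,"fingers":0.3},{"dp":[0,0,-8],"twist":0,"fingers":0}]' && python3 -m jog '[{"dp":[4,-2,0],"twist":0,"fingers":0},{"dp":[8,-4,0],"twist":0,"fingers":0},{"dp":[12,-6,0],"twist":-8,"fingers":0},{"dp":[16,-9,0],"twist":-16,"fingers":0},{"dp":[20,-11,0],"twist":-24,"fingers":0},{"dp":[24,-13,0],"twist":-30.5,"fingers":0},{"dp":[26.3,-14.5,0],"twist":-30.5,"fingers":0},{"dp":[26.3,-14.5,0],"twist":-30.5,"fingers":0}]'
python3 - <<'E'
from h import *
c=cam('wrist'); cv2.imwrite('pics/w5.png',c['pixels']); np.savez('w5.npz',**c)
E
```

```text
time_s: 11.8
tool_pos: [0.6199, -0.3624, 0.2484]
tool_rot: [179.8, 0.1, 90.0]
force: [-0.2, 0.5, -0.5]
grip_width: 0.0395
grasp_force: 0.0
time_s: 12.8
tool_pos: [0.4729, -0.0969, 0.2453]
tool_rot: [-180.0, -0.0, 120.7]
force: [-0.1, -0.8, -0.6]
grip_width: 0.0005
grasp_force: 0.0
```

View pics/w5.png

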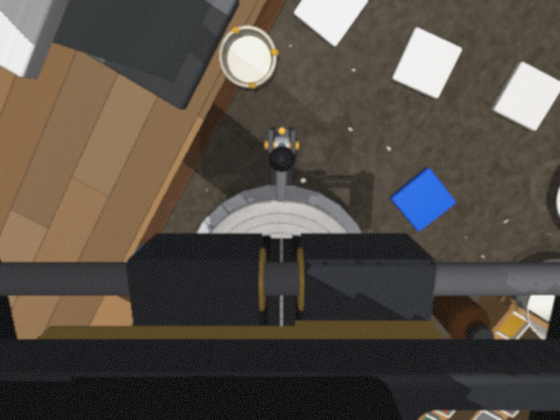

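The wrist view shows the pawl ball at (281,157), on the tool's centre column, with the hinge just outside it. I'll go down on the inner side and push outward.

```bash
python3 - <<'E'
from h import *
c=dict(np.load('w5.npz')); p=plane(c,281,157,.148); print(p,tool(p))
E
python3 -m jog '[{"dp":[0,0,4],"twist":0,"fingers":0},{"dp":[0,0,8],"twist":0,"fingers":0},{"dp":[0,0,12],"twist":0,"fingers":0},{"dp":[0,0,15],"twist":0,"fingers":0},{"dp":[0,0,15],"twist":0,"fingers":0}]'
```

```text
[ 0.45493832 -0.06752236  0.148     ] [ 3.61269800e+00 -4.73824197e-03  9.73303503e+00]
time_s: 13.48
tool_pos: [0.4717, -0.0999, 0.0932]
tool_rot: [-179.7, -0.2, 120.4]
force: [-0.6, -0.4, 0.8]
grip_width: 0.0001
grasp_force: 0.0
```

```bash
python3 -m jog '[{"dp":[0.7,0,0],"twist":0,"fingers":0},{"dp":[1.4,0,0],"twist":0,"fingers":0},{"dp":[2.1,0,0],"twist":0,"fingers":0},{"dp":[2.8,0,0],"twist":0,"fingers":0},{"dp":[3.5,0,0],"twist":0,"fingers":0},{"dp":[4.2,0,0],"twist":0,"fingers":0},{"dp":[4.8,0,0],"twist":0,"fingers":0},{"dp":[4.8,0,0],"twist":0,"fingers":0}]' && python3 -m jog '[{"dp":[-2,0,0],"twist":0,"fingers":0},{"dp":[-4,0,-3],"twist":0,"fingers":0},{"dp":[-5,0,-8],"twist":0,"fingers":0},{"dp":[-6,0,-12],"twist":0,"fingers":0},{"dp":[-6,0,-15],"twist":0,"fingers":0},{"dp":[-6,0,-15],"twist":0,"fingers":0}]'
python3 - <<'E'
from h import *
c=cam('wrist'); np.savez('w6.npz',**c); s=cam('side')
cv2.imwrite('pics/c6.png',np.hstack([cv2.resize(c['pixels'],(400,300)),cv2.resize(s['pixels'][140:290,240:440],(400,300))]))
E
```

```text
time_s: 14.48
tool_pos: [0.4495, -0.0572, 0.0961]
tool_rot: [180.0, 0.0, 120.5]
force: [0.6, -0.1, -0.6]
grip_width: 0.0005
grasp_force: 0.0
time_s: 15.22
tool_pos: [0.4823, -0.1116, 0.2487]
tool_rot: [179.8, 0.2, 120.4]
force: [-0.1, -0.5, 0.1]
grip_width: 0.0008
grasp_force: 0.0
```

View pics/c6.png

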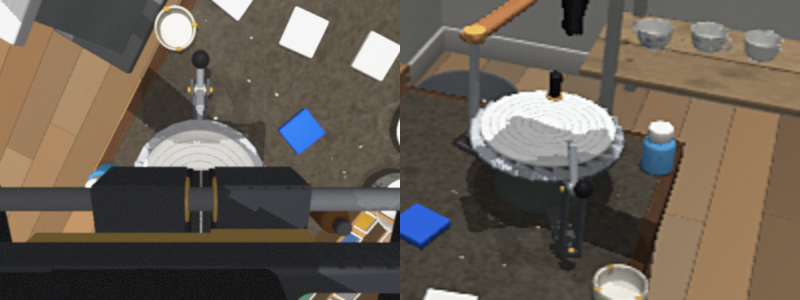

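Run:
```python
from h import *
c=dict(np.load('w6.npz')); h=plane(c,280,126,.1); a=np.radians(120.5); print('hinge',h,'centre',h[:2]-.145*np.array([np.cos(a),np.sin(a)]))
for n in ('scene','side'):
    k=cam(n); P=cloud(k); m=(k['depth']>0)&(np.hypot(P[...,0]-.524,P[...,1]+.184)<.1)&(P[...,2]>.112)&(P[...,2]<.15)
    print(n,m.sum(),P[m].mean(0),P[m].min(0),P[m].max(0))
    m=(abs(P[...,2]-.098)<.003)&(k['depth']>0)&(np.hypot(P[...,0]-.524,P[...,1]+.184)<.13)
    hsv=cv2.cvtColor(k['pixels'],cv2.COLOR_BGR2HSV); m&=(hsv[...,2]>90)&(hsv[...,1]<60)
    m=cv2.morphologyEx(m.astype('u1'),cv2.MORPH_OPEN,np.ones((3,3)))>0
    print(cv2.minEnclosingCircle(P[m][:,:2].astype('f4')),P[m].mean(0))
```

```text
hinge [ 0.45247439 -0.06228466  0.1       ] centre [ 0.52606745 -0.18722088]
scene 71 [ 0.53389869 -0.2625374   0.12985782] [ 0.5267433  -0.27089637  0.11265619] [ 0.54725404 -0.24840347  0.13996856]
((0.5229352712631226, -0.18832136690616608), 0.08995333313941956) [ 0.5196972  -0.18902269  0.09785921]
side 66 [ 0.53502858 -0.25548578  0.12825825] [ 0.52719832 -0.26727046  0.11210956] [ 0.54348495 -0.24739009  0.13999477]
((0.5172023177146912, -0.18100902438163757), 0.08949034661054611) [ 0.51575565 -0.1677772   0.09942727]
```

```bash
python3 -m jog '[{"dp":[-3,-0.5,0],"twist":-10,"fingers":0.55},{"dp":[-6,-1,0],"twist":-20,"fingers":0.55},{"dp":[-9,-1.5,0],"twist":-30,"fingers":0.55},{"dp":[-12,-2,0],"twist":-40,"fingers":0.55},{"dp":[-15,-2.5,0],"twist":-50,"fingers":0.55},{"dp":[-15.4,-3,0],"twist":-59.5,"fingers":0.55},{"dp":[-15.4,-3,0],"twist":-59.5,"fingers":0.55},{"dp":[-15.4,-3,0],"twist":-59.5,"fingers":0.55}]' 10
python3 - <<'E'
from h import *
s=env.get_obs(); print(s['qpos'],tool([.535,-.259,.078]))
E
```

```text
time_s: 16.42
tool_pos: [0.5323, -0.2565, 0.2454]
tool_rot: [180.0, -0.1, 179.9]
force: [0.0, -0.1, -0.1]
grip_width: 0.0478
grasp_force: 0.0
[ 18.50695698   9.91579479   5.37439197  87.06034856  -0.94957295
  83.13463385 113.80236207] [-0.29081639 -0.25850132 16.73578365]
```

```bash
python3 -m jog '[{"dp":[-0.2,-0.3,4],"twist":0,"fingers":0.55},{"dp":[-0.2,-0.3,8],"twist":0,"fingers":0.55},{"dp":[-0.2,-0.3,12],"twist":0,"fingers":0.55},{"dp":[-0.2,-0.3,15],"twist":0,"fingers":0.55},{"dp":[-0.2,-0.3,16.7],"twist":0,"fingers":0.55},{"dp":[-0.2,-0.3,16.7],"twist":0,"fingers":0.55}]' 10 && python3 -m jog '[{"dp":[0,0,0],"twist":0,"fingers":0.1},{"dp":[0,0,0],"twist":0,"fingers":0.1},{"dp":[0,0,0],"twist":0,"fingers":0.1},{"dp":[0,0,0],"twist":0,"fingers":0.1},{"dp":[0,0,0],"twist":0,"fingers":0.1},{"dp":[0,0,0],"twist":0,"fingers":0.1}]'
```

```text
time_s: 17.18
tool_pos: [0.5338, -0.2595, 0.0782]
tool_rot: [180.0, -0.1, 180.0]
force: [-0.4, 0.5, 1.2]
grip_width: 0.0479
grasp_force: 0.0
time_s: 17.92
tool_pos: [0.5348, -0.2603, 0.0797]
tool_rot: [-180.0, 0.0, -180.0]
force: [-0.7, 0.3, 3.5]
grip_width: 0.0189
grasp_force: 10.0
```

```bash
python3 -m jog '[{"dp":[0.6,0,0],"twist":0,"fingers":0.1},{"dp":[1.3,-0.1,0],"twist":0,"fingers":0.1},{"dp":[1.9,0,0],"twist":0,"fingers":0.1},{"dp":[2.5,0,0],"twist":0,"fingers":0.1},{"dp":[2.5,0,0],"twist":0,"fingers":0.1}]' && python3 -m jog '[{"dp":[0.6,0.2,0],"twist":0,"fingers":0.1},{"dp":[1.2,0.4,0],"twist":0,"fingers":0.1},{"dp":[1.8,0.65,0],"twist":0,"fingers":0.1},{"dp":[2.4,0.9,0],"twist":0,"fingers":0.1},{"dp":[2.4,0.9,0],"twist":0,"fingers":0.1}]'
```

```text
time_s: 18.55
tool_pos: [0.5085, -0.2602, 0.0795]
tool_rot: [180.0, -0.0, 180.0]
force: [-0.5, -0.3, 6.3]
grip_width: 0.019
grasp_force: 10.0
time_s: 19.18
tool_pos: [0.4833, -0.2527, 0.0794]
tool_rot: [-179.9, -0.1, 179.9]
force: [-1.5, -4.0, 8.0]
grip_width: 0.0188
grasp_force: 10.0
```

```bash
python3 -m jog '[{"dp":[0.5,0.4,0],"twist":0,"fingers":0.1},{"dp":[1.0,0.7,0],"twist":0,"fingers":0.1},{"dp":[1.5,1.2,0],"twist":0,"fingers":0.1},{"dp":[1.9,1.6,0],"twist":0,"fingers":0.1},{"dp":[1.9,1.6,0],"twist":0,"fingers":0.1}]' && python3 -m jog '[{"dp":[0.35,0.5,0],"twist":0,"fingers":0.1},{"dp":[0.7,1.1,0],"twist":0,"fingers":0.1},{"dp":[0.95,1.6,0],"twist":0,"fingers":0.1},{"dp":[1.2,2.2,0],"twist":0,"fingers":0.1},{"dp":[1.2,2.2,0],"twist":0,"fingers":0.1}]'
```

```text
time_s: 19.8
tool_pos: [0.462, -0.2386, 0.0791]
tool_rot: [-179.8, -0.3, 179.8]
force: [-6.1, -7.0, 9.5]
grip_width: 0.0186
grasp_force: 10.0
time_s: 20.42
tool_pos: [0.4523, -0.2128, 0.0779]
tool_rot: [180.0, -0.2, -180.0]
force: [-2.1, -3.4, 0.2]
grip_width: 0.0356
grasp_force: 1.7
```

```bash
python3 -m jog '[{"dp":[0,0,0],"twist":0,"fingers":0.1},{"dp":[0,0,0],"twist":0,"fingers":0.1},{"dp":[0,0,0],"twist":0,"fingers":0.1},{"dp":[0,0,0],"twist":0,"fingers":0.1},{"dp":[0,0,0],"twist":0,"fingers":0.1}]'
python3 - <<'E'
from h import *
for n in ('scene','side'):
    k=cam(n); P=cloud(k); m=(k['depth']>0)&(np.hypot(P[...,0]-.524,P[...,1]+.184)<.1)&(P[...,2]>.11)&(P[...,2]<.135)
    nn,L,st,ce=cv2.connectedComponentsWithStats(m.astype('u1'))
    for i in range(1,nn):
        if st[i,4]>5: w=P[L==i]; print(n,st[i,4],ce[i],w.mean(0).round(3),w.min(0).round(3),w.max(0).round(3))
    u,v=map(int,proj(k,[.455,-.22,.12])); cv2.imwrite(f'pics/k7{n}.png',k['pixels'][v-60:v+60,u-60:u+60])
a=[cv2.resize(cv2.imread(f'pics/k7{n}.png'),(400,400)) for n in ('scene','side')]; cv2.imwrite('pics/k7.png',np.hstack(a))
E
```

```text
time_s: 21.05
tool_pos: [0.4534, -0.2129, 0.0784]
tool_rot: [180.0, -0.1, 180.0]
force: [-5.0, -1.1, -2.5]
grip_width: 0.0186
grasp_force: 10.0
scene 19 [278.10526316 280.42105263] [ 0.446 -0.227  0.121] [ 0.442 -0.233  0.111] [ 0.453 -0.212  0.135]
side 65 [341.35384615 197.46153846] [ 0.454 -0.199  0.124] [ 0.443 -0.227  0.111] [ 0.466 -0.192  0.134]
```

View pics/k7.png

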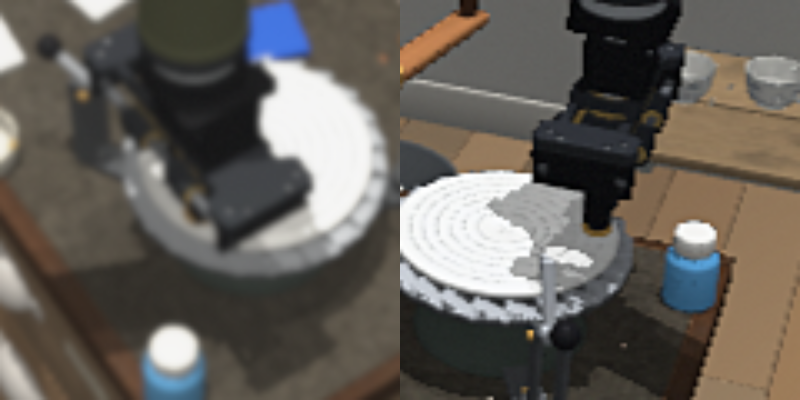

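The grip slackened and closed again on the knob (18.6 mm), with the knob still between the pads. Carrying on round the arc.

```bash
python3 -m jog '[{"dp":[0.1,0.6,0],"twist":0,"fingers":0.1},{"dp":[0.2,1.2,0],"twist":0,"fingers":0.1},{"dp":[0.25,1.9,0],"twist":0,"fingers":0.1},{"dp":[0.3,2.5,0],"twist":0,"fingers":0.1},{"dp":[0.3,2.5,0],"twist":0,"fingers":0.1}]'  && python3 -m jog '[{"dp":[0,0.6,0],"twist":0,"fingers":0.1},{"dp":[-0.1,1.2,0],"twist":0,"fingers":0.1},{"dp":[-0.3,1.8,0],"twist":0,"fingers":0.1},{"dp":[-0.5,2.4,0],"twist":0,"fingers":0.1},{"dp":[-0.5,2.4,0],"twist":0,"fingers":0.1}]'
```

```text
time_s: 21.78
tool_pos: [0.4534, -0.1958, 0.0788]
tool_rot: [-179.4, 0.4, 179.8]
force: [4.9, -20.5, -14.7]
grip_width: 0.0525
grasp_force: 10.0
time_s: 22.4
tool_pos: [0.4535, -0.1787, 0.0784]
tool_rot: [-179.0, -0.1, 179.5]
force: [-4.9, -32.6, -10.9]
grip_width: 0.0869
grasp_force: 15.9
```

```bash
python3 -m jog '[{"dp":[0,-1,0],"twist":0,"fingers":0.6},{"dp":[0.2,-2.5,0],"twist":0,"fingers":0.6},{"dp":[0.3,-4,0],"twist":0,"fingers":0.6},{"dp":[0.3,-4,0],"twist":0,"fingers":0.6}]'
python3 - <<'E'
from h import *
a=[]
for n in ('scene','side'):
    k=cam(n); P=cloud(k); m=(k['depth']>0)&(np.hypot(P[...,0]-.524,P[...,1]+.184)<.1)&(P[...,2]>.11)&(P[...,2]<.135)
    nn,L,st,ce=cv2.connectedComponentsWithStats(m.astype('u1'))
    for i in range(1,nn):
        if st[i,4]>5: w=P[L==i]; print(n,st[i,4],ce[i],w.mean(0).round(3),w.min(0).round(3),w.max(0).round(3))
    u,v=map(int,proj(k,[.455,-.22,.12])); a.append(cv2.resize(k['pixels'][v-60:v+60,u-60:u+60],(400,400)))
cv2.imwrite('pics/k8.png',np.hstack(a))
E
```

```text
time_s: 22.9
tool_pos: [0.4546, -0.2045, 0.0796]
tool_rot: [180.0, 0.1, 180.0]
force: [0.2, 1.1, -0.2]
grip_width: 0.0521
grasp_force: 0.0
scene 18 [266.44444444 265.33333333] [ 0.446 -0.174  0.124] [ 0.443 -0.181  0.112] [ 0.452 -0.166  0.135]
scene 9 [272.22222222 263.11111111] [ 0.46  -0.178  0.126] [ 0.457 -0.18   0.116] [ 0.464 -0.177  0.135]
scene 13 [279.92307692 282.53846154] [ 0.446 -0.235  0.122] [ 0.443 -0.241  0.112] [ 0.448 -0.229  0.13 ]
side 63 [338.93650794 202.01587302] [ 0.454 -0.176  0.124] [ 0.444 -0.216  0.11 ] [ 0.466 -0.165  0.135]
```

View pics/k8.png

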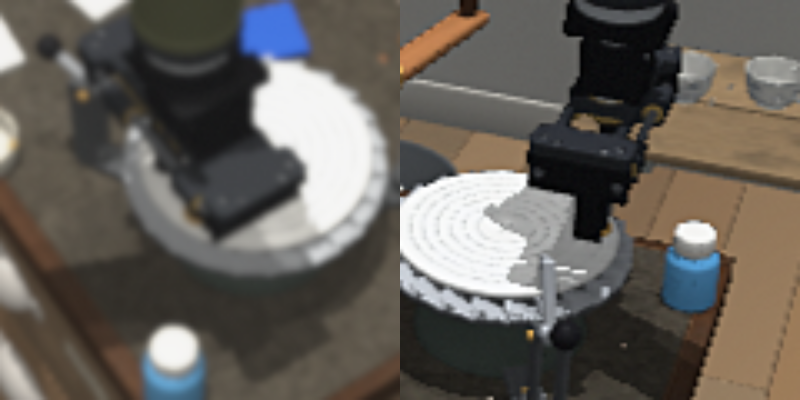

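```bash
python3 -m jog '[{"dp":[0,0,-4],"twist":0,"fingers":0.6},{"dp":[0,0,-8],"twist":0,"fingers":0.6},{"dp":[-2,0,-12],"twist":0,"fingers":0.6},{"dp":[-4,0,-16],"twist":0,"fingers":0.6},{"dp":[-7,0,-20],"twist":0,"fingers":0.6},{"dp":[-7,0,-20],"twist":0,"fingers":0.6},{"dp":[-7,0,-20],"twist":0,"fingers":0.6}]'
python3 - <<'E'
from h import *
c=cam('wrist'); np.savez('w9.npz',**c)
cv2.imwrite('pics/w9.png',c['pixels'])
E
```

```text
time_s: 23.88
tool_pos: [0.523, -0.2032, 0.2781]
tool_rot: [180.0, -0.1, -179.9]
force: [-0.3, 0.1, 0.8]
grip_width: 0.052
grasp_force: 0.0
```

View pics/w9.png

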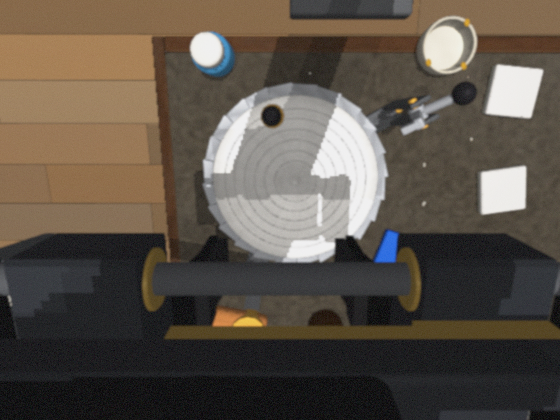

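Run:
```python
from h import *
c=dict(np.load('w9.npz')); hsv=cv2.cvtColor(c['pixels'],cv2.COLOR_BGR2HSV)
w=((hsv[...,1]<60)&(hsv[...,2]>90)).astype('u1')
w[:,:202]=0;w[:,392:]=0;w[262:]=0;w[:80]=0
w=cv2.morphologyEx(w,cv2.MORPH_OPEN,np.ones((9,9)))
ct=max(cv2.findContours(w,cv2.RETR_EXTERNAL,cv2.CHAIN_APPROX_NONE)[0],key=cv2.contourArea)
q=np.array([plane(c,*p[0],.087)[:2] for p in ct],dtype='f4')
print(cv2.minEnclosingCircle(q))
k=plane(c,272,116,.138); print('knob',k, 'ring centre px(297,178)',plane(c,297,178,.098))
m=(hsv[...,2]>60)|(hsv[...,1]>255); 
b=(hsv[...,2]<50).astype('u1'); b[:100]=0;b[135:]=0;b[:,:250]=0;b[:,295:]=0
print(cv2.minEnclosingCircle(cv2.findNonZero(b)))
for l,u,v,z in (('hinge',405,108,.1),('ball',464,93,.126)): print(l,plane(c,u,v,z))
```

```text
((0.5225462913513184, -0.18482527136802673), 0.10762684047222137)
knob [ 0.45517734 -0.21146464  0.138     ] ring centre px(297,178) [ 0.52041975 -0.18558559  0.098     ]
((271.1589660644531, 115.696533203125), 9.148930549621582)
hinge [ 0.44699183 -0.07523755  0.1       ]
ball [ 0.43380832 -0.02927823  0.126     ]
```

```bash
python3 -m jog '[{"dp":[1.5,3,0],"twist":10,"fingers":0.6},{"dp":[3,6,0],"twist":20,"fingers":0.6},{"dp":[4.5,9,0],"twist":30,"fingers":0.6},{"dp":[6,12,0],"twist":40,"fingers":0.6},{"dp":[7.5,15,0],"twist":50,"fingers":0.6},{"dp":[9,17.5,0],"twist":60,"fingers":0.6},{"dp":[9,17.5,0],"twist":60,"fingers":0.6},{"dp":[9,17.5,0],"twist":60,"fingers":0.6}]' 5
python3 - <<'E'
from h import *
print(env.get_obs()['tool_pos'],env.get_obs()['tool_rot'],env.get_obs()['qpos'])
for n in ('scene','side'):
    k=cam(n); P=cloud(k); m=(k['depth']>0)&(np.hypot(P[...,0]-.433,P[...,1]+.028)<.025)&(P[...,2]>.112)&(P[...,2]<.15)
    w=P[m]; print(n,len(w),w.mean(0).round(3),w.min(0).round(3),w.max(0).round(3))
print(tool([.433,-.028,.075]))
E
```

```text
time_s: 24.92
tool_pos: [0.4328, -0.0301, 0.2783]
tool_rot: [-179.9, 0.0, 120.0]
force: [0.3, -0.1, 0.6]
grip_width: 0.052
grasp_force: 0.0
[ 0.43283625 -0.03012584  0.27834398] [-1.79941701e+02  2.46804775e-03  1.20034189e+02] [  8.35217209  -9.48699578  -6.8629439  102.72550412  -1.09765425
  86.74369612  31.67969911]
scene 71 [ 0.435 -0.037  0.128] [ 0.424 -0.051  0.115] [ 0.447 -0.022  0.138]
side 73 [ 0.434 -0.026  0.132] [ 0.425 -0.04   0.119] [ 0.445 -0.019  0.141]
[ 0.20754005  0.10870364 20.35170823]
```

```bash
python3 -m jog '[{"dp":[0.1,0,4],"twist":0,"fingers":0.6},{"dp":[0.1,0,8],"twist":0,"fingers":0.6},{"dp":[0.1,0,12],"twist":0,"fingers":0.6},{"dp":[0.1,0,15],"twist":0,"fingers":0.6},{"dp":[0.1,0,18],"twist":0,"fingers":0.6},{"dp":[0.1,0,20.2],"twist":0,"fingers":0.6},{"dp":[0.1,0,20.2],"twist":0,"fingers":0.6}]' 5 && python3 -m jog '[{"dp":[0,0,0],"twist":0,"fingers":0.1},{"dp":[0,0,0],"twist":0,"fingers":0.1},{"dp":[0,0,0],"twist":0,"fingers":0.1},{"dp":[0,0,0],"twist":0,"fingers":0.1},{"dp":[0,0,0],"twist":0,"fingers":0.1},{"dp":[0,0,0],"twist":0,"fingers":0.1}]'
```

```text
time_s: 25.9
tool_pos: [0.4313, -0.029, 0.0753]
tool_rot: [-179.8, -0.1, 120.0]
force: [-0.2, 0.1, 0.5]
grip_width: 0.0523
grasp_force: 0.0
time_s: 26.65
tool_pos: [0.4334, -0.0283, 0.0775]
tool_rot: [179.9, 0.0, 120.0]
force: [0.9, 0.9, 1.4]
grip_width: 0.0213
grasp_force: 5.0
```

```bash
python3 -m jog '[{"dp":[-0.7,0,-0.75],"twist":0,"fingers":0.1},{"dp":[-1.2,0,-1.15],"twist":0,"fingers":0.1},{"dp":[-1.7,0,-1.4],"twist":0,"fingers":0.1},{"dp":[-2.2,0,-1.6],"twist":0,"fingers":0.1},{"dp":[-2.7,0,-1.8],"twist":0,"fingers":0.1},{"dp":[-3.2,0,-1.9],"twist":0,"fingers":0.1},{"dp":[-3.7,0,-1.9],"twist":0,"fingers":0.1},{"dp":[-4.4,0,-1.85],"twist":0,"fingers":0.1}]' && python3 -m jog '[{"dp":[0,0,0],"twist":0,"fingers":0.1},{"dp":[0,0,0],"twist":0,"fingers":0.6},{"dp":[0,0,0],"twist":0,"fingers":0.6},{"dp":[0,0,0],"twist":0,"fingers":0.6},{"dp":[0,0,0],"twist":0,"fingers":0.6},{"dp":[0,0,-5],"twist":0,"fingers":0.6},{"dp":[-3,0,-10],"twist":0,"fingers":0.6},{"dp":[-6,0,-15],"twist":0,"fingers":0.6}]'
python3 - <<'E'
from h import *
print(env.get_obs()['tool_pos'])
c=cam('wrist'); np.savez('w10.npz',**c)
cv2.imwrite('pics/w10.png',c['pixels'])
E
```

```text
time_s: 27.65
tool_pos: [0.4552, -0.0669, 0.0956]
tool_rot: [180.0, 0.0, 120.0]
force: [2.0, 1.7, -1.4]
grip_width: 0.0212
grasp_force: 5.0
time_s: 28.65
tool_pos: [0.485, -0.1189, 0.2473]
tool_rot: [180.0, 0.0, 120.1]
force: [0.1, -0.3, 0.1]
grip_width: 0.0523
grasp_force: 0.0
[ 0.48499173 -0.11891565  0.24731298]
```

View pics/w10.png

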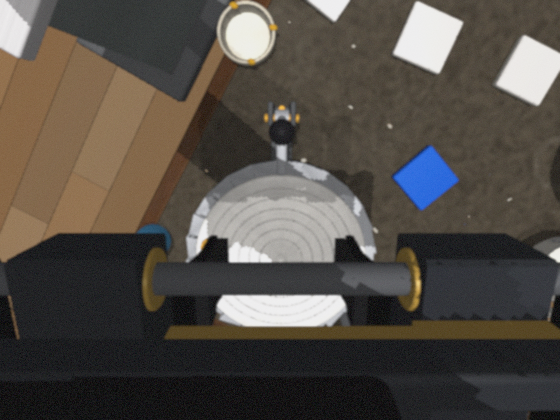

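The pawl is down: ball at (281,131), on the wheel's side of its hinge at (282,115). Next the tiles; the scene camera agreed with the wrist camera to about 1 mm on them, so I'll use it.

```bash
cat >> h.py <<'E'
def tiles(z=.012,n='scene',box=(.36,.8,-.02,.25)):
    c=cam(n); hsv=cv2.cvtColor(c['pixels'],cv2.COLOR_BGR2HSV); w=((hsv[...,1]<50)&(hsv[...,2]>150)).astype('u1'); r=[]
    for ct in cv2.findContours(w,cv2.RETR_EXTERNAL,cv2.CHAIN_APPROX_NONE)[0]:
        if 100<cv2.contourArea(ct)<1500:
            (x,y),(a,b),t=cv2.minAreaRect(np.array([plane(c,*p[0],z)[:2]*1000 for p in ct],dtype='f4'))
            if box[0]<x/1000<box[1] and box[2]<y/1000<box[3]:
                t=(t+45)%90-45; r.append((round(x),round(y),round(a),round(b),round(t,1)))
                print(n,r[-1],'dp',tool([x/1000,y/1000,-.031]).round(2))
    return r
E
python3 - <<'E'
from h import *
tiles(); tiles(n='side'); print(plane(dict(np.load('w10.npz')),281,131,.148)); print(env.get_obs()['tool_pos'],env.get_obs()['tool_rot'])
E
```

```text
scene (378, 7, 68, 59, -29.7) dp [16.95 -3.34 28.09]
scene (425, 91, 67, 64, -5.8) dp [21.95  4.88 28.1 ]
scene (550, 98, 61, 66, 8.5) dp [16.31 16.05 28.23]
scene (687, 111, 76, 43, 41.1) dp [10.69 28.62 28.37]
side (427, 90, 61, 60, -5.7) dp [21.34  5.16 27.87]
side (554, 97, 61, 61, 8.3) dp [15.57 16.53 27.94]
side (679, 128, 61, 61, 6.0) dp [12.07 28.9  28.  ]
side (372, -18, 65, 54, -14.9) dp [14.67 -4.97 27.86]
[ 0.45689856 -0.07105306  0.148     ]
[ 0.48677565 -0.12033217  0.24835753] [179.77391295   0.21903245 119.84417999]
```

```bash
python3 -m jog '[{"dp":[2,2,0],"twist":10,"fingers":0.95},{"dp":[4,4,0],"twist":20,"fingers":0.95},{"dp":[6,6,0],"twist":30,"fingers":0.95},{"dp":[8,8,0],"twist":40,"fingers":0.95},{"dp":[10,10,0],"twist":50,"fingers":0.95},{"dp":[12,12,0],"twist":60,"fingers":0.95},{"dp":[14,14,0],"twist":70,"fingers":0.95},{"dp":[16,16.2,0],"twist":80,"fingers":0.95}]' 25 && python3 -m jog '[{"dp":[0,0,3],"twist":10,"fingers":0.95},{"dp":[0,0,6],"twist":20,"fingers":0.95},{"dp":[0,0,10],"twist":31.5,"fingers":0.95},{"dp":[0,0,10],"twist":31.5,"fingers":0.95},{"dp":[0,0,10],"twist":31.5,"fingers":0.95}]'
python3 - <<'E'
from h import *
s=env.get_obs();print(s['qpos']); print(tool([.5523,.0975,-.031]))
E
```

```text
time_s: 29.8
tool_pos: [0.544, 0.1024, 0.244]
tool_rot: [-179.9, 0.1, 39.7]
force: [-0.2, 0.7, 0.2]
grip_width: 0.0826
grasp_force: 0.0
time_s: 30.42
tool_pos: [0.5453, 0.1016, 0.1463]
tool_rot: [-180.0, -0.0, 8.7]
force: [-0.4, 0.2, 0.1]
grip_width: 0.083
grasp_force: 0.0
[ -2.68047375   8.73730383 -11.66100571  99.85700977   1.84817478
  71.5601862  -96.09740463]
[ 0.62031799  0.50930661 17.73346383]
```

```bash
python3 -m jog '[{"dp":[0.6,0.5,3],"twist":0,"fingers":0.95},{"dp":[0.6,0.5,7],"twist":0,"fingers":0.95},{"dp":[0.6,0.5,11],"twist":0,"fingers":0.95},{"dp":[0.6,0.5,14],"twist":0,"fingers":0.95},{"dp":[0.6,0.5,16],"twist":0,"fingers":0.95},{"dp":[0.6,0.5,17.2],"twist":0,"fingers":0.95},{"dp":[0.6,0.5,17.6],"twist":0,"fingers":0.95},{"dp":[0.6,0.5,17.6],"twist":0,"fingers":0.95}]' 25 && python3 -m jog '[{"dp":[0,0,0],"twist":0,"fingers":0.5},{"dp":[0,0,0],"twist":0,"fingers":0.5},{"dp":[0,0,0],"twist":0,"fingers":0.5},{"dp":[0,0,0],"twist":0,"fingers":0.5},{"dp":[0,0,0],"twist":0,"fingers":0.5},{"dp":[0,0,0],"twist":0,"fingers":0.5}]'
```

```text
time_s: 31.42
tool_pos: [0.5527, 0.0972, -0.0295]
tool_rot: [180.0, -0.1, 8.5]
force: [0.2, -0.8, -0.3]
grip_width: 0.0829
grasp_force: 0.0
time_s: 32.17
tool_pos: [0.5522, 0.0971, -0.0301]
tool_rot: [180.0, -0.0, 8.5]
force: [-1.6, -0.4, 3.5]
grip_width: 0.0596
grasp_force: 25.0
```

```bash
python3 -m jog '[{"dp":[0,0,-2],"twist":0,"fingers":0.5},{"dp":[0,0,-6],"twist":0,"fingers":0.5},{"dp":[0,0,-11],"twist":0,"fingers":0.5},{"dp":[0,0,-16],"twist":0,"fingers":0.5},{"dp":[-1,3,-18],"twist":0,"fingers":0.5},{"dp":[-2,7,-18],"twist":0,"fingers":0.5},{"dp":[-3,11,-18],"twist":-3,"fingers":0.5},{"dp":[-4,15,-18],"twist":-6,"fingers":0.5}]' && python3 -m jog '[{"dp":[-1,4,0],"twist":-3,"fingers":0.5},{"dp":[-2,8,0],"twist":-6.5,"fingers":0.5},{"dp":[-3.1,12.5,0],"twist":-6.5,"fingers":0.5},{"dp":[-3.1,12.5,0],"twist":-6.5,"fingers":0.5},{"dp":[-3.1,12.5,0],"twist":-6.5,"fingers":0.5}]'
python3 - <<'E'
from h import *
s=env.get_obs(); print(s['tool_rot'],s['grip_width'],tool([.5225,-.185,.069]))
E
```

```text
time_s: 33.17
tool_pos: [0.5339, -0.0585, 0.149]
tool_rot: [-180.0, 0.0, 14.6]
force: [0.4, -0.1, -0.9]
grip_width: 0.0597
grasp_force: 25.0
time_s: 33.8
tool_pos: [0.5355, -0.1853, 0.1489]
tool_rot: [-179.9, 0.0, 21.0]
force: [0.5, 0.9, -0.7]
grip_width: 0.06
grasp_force: 25.0
[-1.79922317e+02  2.90469303e-02  2.09918657e+01] 0.06004309610426859 [-1.1951985  -0.48648889  7.99126035]
```

```bash
python3 -m jog '[{"dp":[-1.2,-0.5,0],"twist":0,"fingers":0.5},{"dp":[-1.2,-0.5,2],"twist":0,"fingers":0.5},{"dp":[-1.2,-0.5,4.5],"twist":0,"fingers":0.5},{"dp":[-1.2,-0.5,6.5],"twist":0,"fingers":0.5},{"dp":[-1.2,-0.5,7.4],"twist":0,"fingers":0.5},{"dp":[-1.2,-0.5,7.8],"twist":0,"fingers":0.5},{"dp":[-1.2,-0.5,8.0],"twist":0,"fingers":0.5},{"dp":[-1.2,-0.5,8.0],"twist":0,"fingers":0.5}]'
python3 - <<'E'
from h import *
s=env.get_obs(); print(tool([.5225,-.185,.068]),s['force'])
for n in('scene','side'):
    c=cam(n);P=cloud(c);m=(c['depth']>0)&(np.hypot(P[...,0]-.457,P[...,1]+.07)<.03)&(P[...,2]>.125);w=P[m];print('ball',n,len(w),w.mean(0) if len(w) else 0)
E
```

```text
time_s: 34.8
tool_pos: [0.5232, -0.1857, 0.0701]
tool_rot: [180.0, -0.0, 21.0]
force: [0.7, -0.4, -1.7]
grip_width: 0.0596
grasp_force: 25.0
[-0.03686985 -0.09348646  0.21301766] [ 0.72477646 -0.43807377 -1.6652465 ]
ball scene 60 [ 0.45646238 -0.07470731  0.14832027]
ball side 86 [ 0.45719722 -0.06699791  0.14553451]
```

```bash
python3 -m jog '[{"dp":[0,0,0.1],"twist":0,"fingers":0.5},{"dp":[0,0,0.15],"twist":0,"fingers":0.5},{"dp":[0,0,0.15],"twist":0,"fingers":0.5},{"dp":[0,0,0.15],"twist":0,"fingers":0.5}]' && python3 -m jog '[{"dp":[0,0,0],"twist":0,"fingers":0.9},{"dp":[0,0,0],"twist":0,"fingers":0.9},{"dp":[0,0,0],"twist":0,"fingers":0.9},{"dp":[0,0,0],"twist":0,"fingers":0.9},{"dp":[0,0,-2],"twist":0,"fingers":0.9},{"dp":[0,0,-5],"twist":0,"fingers":0.9},{"dp":[0,0,-9],"twist":0,"fingers":0.95},{"dp":[0,0,-12],"twist":0,"fingers":0.95}]' && python3 -m jog '[{"dp":[0,-4,0],"twist":0,"fingers":0.95},{"dp":[0,-8,0],"twist":4,"fingers":0.95},{"dp":[0,-12,0],"twist":8,"fingers":0.95},{"dp":[0,-16,0],"twist":15,"fingers":0.95},{"dp":[-1.5,-20,0],"twist":20,"fingers":0.95},{"dp":[-3,-24,0],"twist":26.5,"fingers":0.95},{"dp":[-3,-24,0],"twist":26.5,"fingers":0.95}]'
python3 - <<'E'
from h import *
s=env.get_obs(); print(s['tool_pos'],s['tool_rot']); tiles(); tiles(n='side')
c=cam('scene'); P=cloud(c); m=(c['depth']>0)&(np.hypot(P[...,0]-.523,P[...,1]+.185)<.05)&(P[...,2]>.105)&(P[...,2]<.12)
w=P[m]; print(len(w),w.mean(0)); print(cv2.minAreaRect((w[:,:2]*1000).astype('f4')))
c=cam('side'); P=cloud(c); m=(c['depth']>0)&(np.hypot(P[...,0]-.523,P[...,1]+.185)<.05)&(P[...,2]>.106)&(P[...,2]<.12)
w=P[m]; print(len(w),w.mean(0)); print(cv2.minAreaRect((w[:,:2]*1000).astype('f4')))
E
```

```text
time_s: 35.4
tool_pos: [0.5229, -0.1857, 0.0683]
tool_rot: [180.0, -0.0, 21.0]
force: [-0.6, 0.2, 1.9]
grip_width: 0.0597
grasp_force: 25.0
time_s: 36.4
tool_pos: [0.5232, -0.1858, 0.1899]
tool_rot: [179.9, -0.1, 21.0]
force: [0.0, -0.7, -0.3]
grip_width: 0.0823
grasp_force: 0.0
time_s: 37.28
tool_pos: [0.4075, 0.0299, 0.1884]
tool_rot: [180.0, -0.1, -5.3]
force: [0.8, -0.5, 0.4]
grip_width: 0.0826
grasp_force: 0.0
[0.40748385 0.02986254 0.18836843] [ 1.79980330e+02 -5.03155825e-02 -5.25311269e+00]
scene (425, 91, 64, 63, -4.0) dp [ 1.06 -6.45 21.94]
scene (677, 129, 66, 65, 6.6) dp [ 25.73 -12.51  21.98]
side (427, 90, 61, 60, -4.6) dp [ 1.17 -6.46 21.94]
side (679, 128, 61, 61, 6.0) dp [ 25.88 -12.56  21.97]
445 [ 0.52257526 -0.18702491  0.10999215]
((523.357177734375, -185.70156860351562), (62.03471755981445, 60.82653045654297), 20.653369903564453)
113 [ 0.53562095 -0.17028076  0.11115761]
((533.6512451171875, -169.1807098388672), (43.53707504272461, 81.80406188964844), 58.358917236328125)
```

```bash
python3 -m jog '[{"dp":[1.1,-3.5,3],"twist":0,"fingers":0.95},{"dp":[1.1,-6.45,7],"twist":0,"fingers":0.95},{"dp":[1.1,-6.45,11],"twist":0,"fingers":0.95},{"dp":[1.1,-6.45,15],"twist":0,"fingers":0.95},{"dp":[1.1,-6.45,18],"twist":0,"fingers":0.95},{"dp":[1.1,-6.45,18],"twist":0,"fingers":0.95}]'
python3 - <<'E'
from h import *
s=env.get_obs(); print(tool([.4255,.0912,-.0305]),s['tool_rot'],s['qpos'])
E
```

```text
time_s: 38.22
tool_pos: [0.424, 0.0897, 0.0059]
tool_rot: [179.9, 0.3, -5.6]
force: [0.3, -0.3, -0.3]
grip_width: 0.0826
grasp_force: 0.0
[ 0.15479655 -0.17227206  3.63574272] [179.9334424    0.3224213   -5.56572127] [   2.12573149    3.66719091  -17.87662627  123.27936746    1.33004635
   53.5620712  -112.07844111]
```

```bash
python3 -m jog '[{"dp":[0.1,-0.1,1.5],"twist":0,"fingers":0.95},{"dp":[0.1,-0.1,2.6],"twist":0,"fingers":0.95},{"dp":[0.1,-0.1,3.3],"twist":0,"fingers":0.95},{"dp":[0.1,-0.1,3.7],"twist":0,"fingers":0.95},{"dp":[0.1,-0.1,3.7],"twist":0,"fingers":0.95}]' 25 && python3 -m jog '[{"dp":[0,0,0],"twist":0,"fingers":0.5},{"dp":[0,0,0],"twist":0,"fingers":0.5},{"dp":[0,0,0],"twist":0,"fingers":0.5},{"dp":[0,0,0],"twist":0,"fingers":0.5},{"dp":[0,0,0],"twist":0,"fingers":0.5},{"dp":[0,0,0],"twist":0,"fingers":0.5}]'
```

```text
time_s: 38.85
tool_pos: [0.427, 0.0917, -0.029]
tool_rot: [180.0, 0.0, -5.5]
force: [0.1, -0.3, 0.4]
grip_width: 0.0824
grasp_force: 0.0
time_s: 39.6
tool_pos: [0.4272, 0.0915, -0.0287]
tool_rot: [180.0, -0.0, -5.5]
force: [-1.1, -1.6, 2.9]
grip_width: 0.0596
grasp_force: 25.0
```

```bash
python3 -m jog '[{"dp":[0,0,-2],"twist":0,"fingers":0.5},{"dp":[0,0,-6],"twist":0,"fingers":0.5},{"dp":[0,0,-11],"twist":0,"fingers":0.5},{"dp":[0,0,-16],"twist":0,"fingers":0.5},{"dp":[1.5,3,-20],"twist":-3,"fingers":0.5},{"dp":[3.5,7,-20],"twist":-8,"fingers":0.5},{"dp":[5.3,11,-20],"twist":-14,"fingers":0.5},{"dp":[7,15,-20],"twist":-20,"fingers":0.5}]'
python3 - <<'E'
from h import *
print(tool([.524,-.1855,.0825]))
E
```

```text
time_s: 40.6
tool_pos: [0.4824, -0.0653, 0.1706]
tool_rot: [-180.0, 0.0, 14.7]
force: [0.6, 0.1, -1.1]
grip_width: 0.0593
grasp_force: 25.0
[ 0.96774065 12.68654286  8.80512278]
```

```bash
python3 -m jog '[{"dp":[0.3,4,0],"twist":-3,"fingers":0.5},{"dp":[0.6,8,0],"twist":-6.5,"fingers":0.5},{"dp":[0.9,12,0],"twist":-6.5,"fingers":0.5},{"dp":[0.9,12.4,3],"twist":-6.5,"fingers":0.5},{"dp":[0.9,12.4,6],"twist":-6.5,"fingers":0.5},{"dp":[0.9,12.4,6],"twist":-6.5,"fingers":0.5},{"dp":[0.9,12.4,6],"twist":-6.5,"fingers":0.5}]'
python3 - <<'E'
from h import *
print(tool([.524,-.1855,.0825]))
E
```

```text
time_s: 41.48
tool_pos: [0.5227, -0.182, 0.1119]
tool_rot: [180.0, -0.1, 21.0]
force: [0.3, -0.9, -1.1]
grip_width: 0.0594
grasp_force: 25.0
[-0.00313763  0.37615254  2.93587414]
```

```bash
python3 -m jog '[{"dp":[0,0.35,1],"twist":0,"fingers":0.5},{"dp":[0,0.35,2],"twist":0,"fingers":0.5},{"dp":[0,0.35,2.6],"twist":0,"fingers":0.5},{"dp":[0,0.35,2.8],"twist":0,"fingers":0.5},{"dp":[0,0.35,2.95],"twist":0,"fingers":0.5},{"dp":[0,0.35,3.05],"twist":0,"fingers":0.5},{"dp":[0,0.35,3.05],"twist":0,"fingers":0.5}]'
```

```text
time_s: 42.35
tool_pos: [0.5234, -0.1853, 0.0817]
tool_rot: [180.0, -0.0, 21.0]
force: [-3.3, 1.3, 6.4]
grip_width: 0.0589
grasp_force: 25.0
```

```bash
python3 -m jog '[{"dp":[0,0,0],"twist":0,"fingers":0.9},{"dp":[0,0,0],"twist":0,"fingers":0.9},{"dp":[0,0,0],"twist":0,"fingers":0.9},{"dp":[0,0,0],"twist":0,"fingers":0.9},{"dp":[0,0,-2],"twist":0,"fingers":0.9},{"dp":[0,0,-5],"twist":0,"fingers":0.9},{"dp":[0,0,-9],"twist":0,"fingers":0.95},{"dp":[0,0,-12],"twist":0,"fingers":0.95}]' && python3 -m jog '[{"dp":[1,-4,0],"twist":0,"fingers":0.95},{"dp":[4,-8,0],"twist":3,"fingers":0.95},{"dp":[8,-12,0],"twist":6,"fingers":0.95},{"dp":[12,-16,0],"twist":9,"fingers":0.95},{"dp":[16,-20,0],"twist":12,"fingers":0.95},{"dp":[16,-20,0],"twist":14.7,"fingers":0.95},{"dp":[16,-20,0],"twist":14.7,"fingers":0.95}]'
python3 - <<'E'
from h import *
s=env.get_obs(); print(s['tool_pos'],s['tool_rot']); tiles(); tiles(n='side')
c=cam('scene'); P=cloud(c)
for z in (.110,.122):
    m=(c['depth']>0)&(np.hypot(P[...,0]-.523,P[...,1]+.185)<.05)&(abs(P[...,2]-z)<.004)
    w=P[m]; print(z,len(w),w.mean(0),cv2.minAreaRect((w[:,:2]*1000).astype('f4')))
m=(c['depth']>0)&(np.hypot(P[...,0]-.455,P[...,1]+.212)<.03)&(P[...,2]>.11)&(P[...,2]<.15); print('knob',P[m].mean(0))
E
```

```text
time_s: 43.35
tool_pos: [0.5237, -0.1855, 0.2023]
tool_rot: [179.9, -0.1, 21.0]
force: [0.4, -0.3, 0.1]
grip_width: 0.082
grasp_force: 0.0
time_s: 44.22
tool_pos: [0.601, 0.059, 0.2002]
tool_rot: [180.0, 0.0, 6.4]
force: [0.9, -0.5, 0.2]
grip_width: 0.0825
grasp_force: 0.0
[0.60102124 0.05904302 0.20016786] [1.79978858e+02 3.17201630e-02 6.38806960e+00]
scene (373, 0, 45, 46, 13.2) dp [-23.31   3.24  23.14]
scene (678, 129, 64, 65, 7.5) dp [ 8.4  -6.22 23.12]
side (376, -4, 40, 36, 2.8) dp [-23.     3.67  23.15]
side (679, 128, 61, 61, 6.0) dp [ 8.52 -6.14 23.14]
0.11 50 [ 0.51306185 -0.20443834  0.10954067] ((515.2926635742188, -204.5493621826172), (40.68473815917969, 81.13479614257812), 65.97591400146484)
0.122 415 [ 0.52041804 -0.18747421  0.12178832] ((521.0733032226562, -186.82284545898438), (64.40645599365234, 60.91801452636719), 19.911821365356445)
knob [ 0.45369618 -0.21567276  0.12897175]
```

```bash
python3 -m jog '[{"dp":[3,-2,0],"twist":0,"fingers":0.95},{"dp":[6,-4,3],"twist":0,"fingers":0.95},{"dp":[8.3,-6.2,7],"twist":0,"fingers":0.95},{"dp":[8.3,-6.2,11],"twist":0,"fingers":0.95},{"dp":[8.3,-6.2,15],"twist":0,"fingers":0.95},{"dp":[8.3,-6.2,18],"twist":0,"fingers":0.95},{"dp":[8.3,-6.2,18],"twist":0,"fingers":0.95},{"dp":[8.3,-6.2,18],"twist":0,"fingers":0.95}]'
python3 - <<'E'
from h import *
s=env.get_obs(); print(tool([.6772,.1285,-.0305]),s['tool_rot'])
E
```

```text
time_s: 45.38
tool_pos: [0.6779, 0.129, 0.0223]
tool_rot: [-180.0, -0.1, 6.3]
force: [1.0, -0.4, -0.1]
grip_width: 0.0826
grasp_force: 0.0
[-0.08639625  0.04067664  5.27772157] [-1.79998399e+02 -1.37025982e-01  6.25750805e+00]
```

```bash
python3 -m jog '[{"dp":[-0.1,0,2],"twist":0,"fingers":0.95},{"dp":[-0.1,0,3.8],"twist":0,"fingers":0.95},{"dp":[-0.1,0,4.7],"twist":0,"fingers":0.95},{"dp":[-0.1,0,5.2],"twist":0,"fingers":0.95},{"dp":[-0.1,0,5.2],"twist":0,"fingers":0.95}]' 25 && python3 -m jog '[{"dp":[0,0,0],"twist":0,"fingers":0.5},{"dp":[0,0,0],"twist":0,"fingers":0.5},{"dp":[0,0,0],"twist":0,"fingers":0.5},{"dp":[0,0,0],"twist":0,"fingers":0.5},{"dp":[0,0,0],"twist":0,"fingers":0.5},{"dp":[0,0,0],"twist":0,"fingers":0.5}]'
```

```text
time_s: 46.0
tool_pos: [0.6756, 0.1293, -0.0318]
tool_rot: [180.0, 0.0, 6.3]
force: [0.3, 0.5, 1.0]
grip_width: 0.0832
grasp_force: 0.0
time_s: 46.75
tool_pos: [0.676, 0.1292, -0.031]
tool_rot: [180.0, -0.0, 6.3]
force: [-0.2, 0.4, 2.8]
grip_width: 0.0598
grasp_force: 25.0
```

```bash
python3 -m jog '[{"dp":[0,0,-2],"twist":0,"fingers":0.5},{"dp":[0,0,-6],"twist":0,"fingers":0.5},{"dp":[0,0,-11],"twist":0,"fingers":0.5},{"dp":[-2,0,-16],"twist":0,"fingers":0.5},{"dp":[-5,3,-20],"twist":-2,"fingers":0.5},{"dp":[-8,7,-20],"twist":-4,"fingers":0.5},{"dp":[-11,11,-20],"twist":-7,"fingers":0.5},{"dp":[-14,15,-20],"twist":-10,"fingers":0.5}]' && python3 -m jog '[{"dp":[-2,3.5,0],"twist":-4.7,"fingers":0.5},{"dp":[-3,7,0],"twist":-4.7,"fingers":0.5},{"dp":[-3,10.5,0],"twist":-4.7,"fingers":0.5},{"dp":[-3,13,0],"twist":-4.7,"fingers":0.5},{"dp":[-3,13,0],"twist":-4.7,"fingers":0.5},{"dp":[-3,13,0],"twist":-4.7,"fingers":0.5}]'
python3 - <<'E'
from h import *
print(tool([.5216,-.1866,.092]))
E
```

```text
time_s: 47.75
tool_pos: [0.5521, -0.0363, 0.1698]
tool_rot: [180.0, -0.1, 16.4]
force: [0.9, -0.9, -1.6]
grip_width: 0.0598
grasp_force: 25.0
time_s: 48.5
tool_pos: [0.5607, -0.1669, 0.169]
tool_rot: [-180.0, -0.0, 21.1]
force: [0.3, 1.4, -0.8]
grip_width: 0.0599
grasp_force: 25.0
[-4.36424251  0.43716888  7.6984921 ]
```

```bash
python3 -m jog '[{"dp":[-2.2,0.2,0],"twist":0,"fingers":0.5},{"dp":[-4.3,0.4,0],"twist":0,"fingers":0.5},{"dp":[-4.3,0.4,2.5],"twist":0,"fingers":0.5},{"dp":[-4.3,0.4,5],"twist":0,"fingers":0.5},{"dp":[-4.3,0.4,5],"twist":0,"fingers":0.5},{"dp":[-4.3,0.4,5],"twist":0,"fingers":0.5}]'
python3 - <<'E'
from h import *
print(tool([.5216,-.1866,.092]))
E
```

```text
time_s: 49.25
tool_pos: [0.5225, -0.1874, 0.1198]
tool_rot: [179.9, -0.1, 21.0]
force: [-0.3, 0.0, -0.9]
grip_width: 0.0597
grasp_force: 25.0
[-0.05603573 -0.10861937  2.77586353]
```

```bash
python3 -m jog '[{"dp":[0,-0.1,1],"twist":0,"fingers":0.5},{"dp":[0,-0.1,2],"twist":0,"fingers":0.5},{"dp":[0,-0.1,2.4],"twist":0,"fingers":0.5},{"dp":[0,-0.1,2.6],"twist":0,"fingers":0.5},{"dp":[0,-0.1,2.75],"twist":0,"fingers":0.5},{"dp":[0,-0.1,2.85],"twist":0,"fingers":0.5},{"dp":[0,-0.1,2.85],"twist":0,"fingers":0.5}]'
```

```text
time_s: 50.12
tool_pos: [0.5217, -0.1866, 0.0913]
tool_rot: [180.0, -0.0, 21.0]
force: [-4.0, 0.9, 6.1]
grip_width: 0.0593
grasp_force: 25.0
```

```bash
python3 -m jog '[{"dp":[0,0,0],"twist":0,"fingers":0.9},{"dp":[0,0,0],"twist":0,"fingers":0.9},{"dp":[0,0,0],"twist":0,"fingers":0.9},{"dp":[0,0,0],"twist":0,"fingers":0.9},{"dp":[0,0,-3],"twist":0,"fingers":0.9},{"dp":[0,0,-7],"twist":0,"fingers":0.9},{"dp":[0,0,-12],"twist":0,"fingers":0.6},{"dp":[0,0,-16],"twist":0,"fingers":0.6}]' 12 && python3 -m jog '[{"dp":[0,3,0],"twist":-10,"fingers":0.6},{"dp":[0.5,6,0],"twist":-20,"fingers":0.6},{"dp":[1,10,0],"twist":-30,"fingers":0.6},{"dp":[1.5,14,0],"twist":-40,"fingers":0.6},{"dp":[2,18,0],"twist":-50,"fingers":0.6},{"dp":[2.2,20.4,0],"twist":-60,"fingers":0.6},{"dp":[2.2,20.4,0],"twist":-69,"fingers":0.6},{"dp":[2.2,20.4,0],"twist":-69,"fingers":0.6}]'
python3 - <<'E'
from h import *
s=env.get_obs(); print(s['qpos'])
for n in('scene','side','wrist'):
    c=cam(n); P=cloud(c); np.savez('x_'+n+'.npz',**c)
    for z in (.110,.122,.134):
        m=(c['depth']>0)&(np.hypot(P[...,0]-.523,P[...,1]+.185)<.05)&(abs(P[...,2]-z)<.004)
        w=P[m]
        if len(w)>20: print(n,z,len(w),w.mean(0).round(4),cv2.minAreaRect((w[:,:2]*1000).astype('f4')))
    for l,p,z0,z1 in (('knob',(.455,-.212),.113,.15),('ball',(.457,-.07),.125,.17),('rest',(.615,-.369),.205,.23)):
        m=(c['depth']>0)&(np.hypot(P[...,0]-p[0],P[...,1]-p[1])<.03)&(P[...,2]>z0)&(P[...,2]<z1)
        if m.sum()>5:
            w=P[m]; print(' ',l,m.sum(),((w.min(0)+w.max(0))/2).round(4),w.max(0).round(3))
E
```

```text
time_s: 51.12
tool_pos: [0.522, -0.1867, 0.2522]
tool_rot: [179.9, -0.1, 21.0]
force: [-0.5, -0.2, -0.6]
grip_width: 0.0654
grasp_force: 0.0
time_s: 52.12
tool_pos: [0.6153, -0.3693, 0.2494]
tool_rot: [-180.0, -0.0, 89.9]
force: [-0.6, -0.3, -0.3]
grip_width: 0.052
grasp_force: 0.0
[31.29135617 26.04176421 -3.7144486  65.89650479  1.60621505 88.15530253
 27.78547976]
scene 0.11 53 [ 0.5127 -0.2025  0.1096] ((515.8583984375, -205.55979919433594), (41.69898986816406, 82.27468872070312), 68.71775817871094)
scene 0.122 63 [ 0.5087 -0.202   0.1215] ((512.8737182617188, -204.43258666992188), (41.2065315246582, 78.15714263916016), 64.76356506347656)
scene 0.134 418 [ 0.5214 -0.1878  0.134 ] ((523.1986083984375, -186.36793518066406), (63.16249465942383, 60.52371597290039), 20.380290985107422)
  knob 68 [ 0.4555 -0.2146  0.1287] [ 0.465 -0.205  0.143]
  ball 61 [ 0.4579 -0.0742  0.1415] [ 0.468 -0.063  0.158]
  rest 73 [ 0.616  -0.3659  0.2179] [ 0.625 -0.357  0.23 ]
side 0.11 74 [ 0.5204 -0.1618  0.1104] ((530.1612548828125, -165.39517211914062), (43.40885925292969, 81.39867401123047), 70.40
[... 319 characters left out ...]
97  0.1268] [ 0.465 -0.201  0.14 ]
  ball 87 [ 0.4583 -0.0694  0.1413] [ 0.468 -0.06   0.157]
  rest 55 [ 0.6176 -0.3618  0.2177] [ 0.627 -0.354  0.23 ]
wrist 0.11 295 [ 0.5316 -0.2136  0.1096] ((532.5418701171875, -213.1981658935547), (57.33009719848633, 2.430103302001953), 20.53626251220703)
wrist 0.122 215 [ 0.5273 -0.2154  0.1215] ((527.94091796875, -214.99771118164062), (49.59029769897461, 2.2639615535736084), 19.94364356994629)
wrist 0.134 575 [ 0.5174 -0.2157  0.1338] ((522.1951293945312, -215.8166961669922), (42.8554573059082, 13.279501914978027), 6.470139980316162)
  knob 577 [ 0.4558 -0.2148  0.1261] [ 0.466 -0.207  0.139]
  rest 709 [ 0.6176 -0.3649  0.2168] [ 0.627 -0.355  0.229]
```

```bash
python3 -m jog '[{"dp":[0.4,0.2,2],"twist":0,"fingers":0.6},{"dp":[0.4,0.2,5],"twist":0,"fingers":0.6},{"dp":[0.4,0.2,7.5],"twist":0,"fingers":0.6},{"dp":[0.4,0.2,8.3],"twist":0,"fingers":0.6},{"dp":[0.4,0.2,8.3],"twist":0,"fingers":0.6}]' 12 && python3 -m jog '[{"dp":[0,0,0],"twist":0,"fingers":0.1},{"dp":[0,0,0],"twist":0,"fingers":0.1},{"dp":[0,0,0],"twist":0,"fingers":0.1},{"dp":[0,0,0],"twist":0,"fingers":0.1},{"dp":[0,0,0],"twist":0,"fingers":0.1},{"dp":[0,0,0],"twist":0,"fingers":0.1}]'
```

```text
time_s: 52.9
tool_pos: [0.6173, -0.3649, 0.1673]
tool_rot: [-180.0, -0.0, 90.0]
force: [-0.0, -0.2, 0.6]
grip_width: 0.0524
grasp_force: 0.0
time_s: 53.65
tool_pos: [0.6174, -0.3651, 0.1673]
tool_rot: [180.0, 0.0, 90.0]
force: [-0.6, 0.4, 0.8]
grip_width: 0.0187
grasp_force: 12.0
```

```bash
python3 -m jog '[{"dp":[0.4,-1.3,0],"twist":0,"fingers":0.1},{"dp":[0.9,-2.7,0],"twist":0,"fingers":0.1},{"dp":[1.5,-3.9,0],"twist":0,"fingers":0.1},{"dp":[2.3,-5.1,0],"twist":0,"fingers":0.1},{"dp":[3.2,-6.2,0],"twist":0,"fingers":0.1},{"dp":[4.2,-7.2,0],"twist":0,"fingers":0.1},{"dp":[5.3,-8.1,0],"twist":0,"fingers":0.1},{"dp":[6.5,-8.9,0],"twist":0,"fingers":0.1}]' && python3 -m jog '[{"dp":[1.3,-0.6,0],"twist":0,"fingers":0.1},{"dp":[2.6,-1.15,0],"twist":0,"fingers":0.1},{"dp":[4.0,-1.5,0],"twist":0,"fingers":0.1},{"dp":[5.4,-1.75,0],"twist":0,"fingers":0.1},{"dp":[6.8,-1.8,0],"twist":0,"fingers":0.1},{"dp":[8.2,-1.75,0],"twist":0,"fingers":0.1},{"dp":[9.3,-1.6,0],"twist":0,"fingers":0.1},{"dp":[10.3,-1.35,0],"twist":0,"fingers":0.1}]'
```

```text
time_s: 54.65
tool_pos: [0.5281, -0.2996, 0.1673]
tool_rot: [180.0, 0.0, 90.0]
force: [1.8, -1.2, 0.1]
grip_width: 0.0185
grasp_force: 12.0
time_s: 55.65
tool_pos: [0.5179, -0.1975, 0.1674]
tool_rot: [179.6, 0.2, 90.0]
force: [12.5, -4.6, -6.2]
grip_width: 0.019
grasp_force: 12.0
```

```bash
python3 -m jog '[{"dp":[0.3,0.1,0],"twist":0,"fingers":0.1},{"dp":[0.6,0.2,0],"twist":0,"fingers":0.1},{"dp":[0.8,0.25,0],"twist":0,"fingers":0.1},{"dp":[0.8,0.25,0],"twist":0,"fingers":0.1},{"dp":[0.8,0.25,0],"twist":0,"fingers":0.1}]'
```

```text
time_s: 56.28
tool_pos: [0.5198, -0.1926, 0.1674]
tool_rot: [179.7, 0.3, 89.9]
force: [10.0, -9.1, -5.0]
grip_width: 0.0193
grasp_force: 12.0
```

```bash
python3 -m jog '[{"dp":[0.3,0.3,0],"twist":0,"fingers":0.1},{"dp":[0.6,0.5,0],"twist":0,"fingers":0.1},{"dp":[0.6,0.5,0],"twist":0,"fingers":0.1},{"dp":[0.6,0.5,0],"twist":0,"fingers":0.1}]'
python3 - <<'E'
from h import *
for n in ('side','scene'):
    c=cam(n); P=cloud(c); m=(c['depth']>0)&(np.hypot(P[...,0]-.518,P[...,1]+.19)<.035)&(P[...,2]>.2)&(P[...,2]<.23)
    # bar direction from top-surface points
    b=(c['depth']>0)&(abs(P[...,2]-.192)<.004)&(np.hypot(P[...,0]-.58,P[...,1]+.21)<.11)
    w=P[b][:,:2]; print(n,len(w),cv2.minAreaRect((w*1000).astype('f4')))
    c0=dict(np.load(n+'0.npz')); P=cloud(c0); b=(c0['depth']>0)&(abs(P[...,2]-.192)<.004)&(np.hypot(P[...,0]-.58,P[...,1]+.21)<.11); w=P[b][:,:2]; print('start',len(w),cv2.minAreaRect((w*1000).astype('f4')))
E
```

```text
time_s: 56.78
tool_pos: [0.5195, -0.192, 0.1673]
tool_rot: [-179.8, 0.6, 89.6]
force: [-1.4, -15.9, 0.5]
grip_width: 0.019
grasp_force: 12.0
side 350 ((583.7765502929688, -209.40335083007812), (33.83075714111328, 165.9617156982422), 69.3853759765625)
start 323 ((570.095947265625, -207.78976440429688), (32.96068572998047, 140.02734375), 72.57398223876953)
scene 503 ((582.2922973632812, -211.4854278564453), (32.83690643310547, 164.02398681640625), 70.50271606445312)
start 567 ((582.10986328125, -213.55841064453125), (34.442806243896484, 165.1029510498047), 71.87909698486328)
```

```bash
python3 -m jog '[{"dp":[-0.3,-0.3,0],"twist":0,"fingers":0.1},{"dp":[-0.3,-0.3,0],"twist":0,"fingers":0.6},{"dp":[-0.3,-0.3,0],"twist":0,"fingers":0.6},{"dp":[-0.3,-0.3,0],"twist":0,"fingers":0.6},{"dp":[-0.3,-0.3,0],"twist":0,"fingers":0.6},{"dp":[-0.3,-0.3,-3],"twist":0,"fingers":0.6},{"dp":[-0.3,-0.3,-8],"twist":0,"fingers":0.6},{"dp":[-0.3,-0.3,-13],"twist":0,"fingers":0.6}]' && python3 -m jog '[{"dp":[3,2,0],"twist":0,"fingers":0.6},{"dp":[7,4,0],"twist":0,"fingers":0.6},{"dp":[11,6,0],"twist":0,"fingers":0.6},{"dp":[15,9,0],"twist":0,"fingers":0.6},{"dp":[19,12,0],"twist":0,"fingers":0.6},{"dp":[19,12,0],"twist":0,"fingers":0.6},{"dp":[19,12,0],"twist":0,"fingers":0.6}]'
python3 - <<'E'
from h import *
out=[]
for n in ('scene','side'):
    c=cam(n); P=cloud(c)
    b=(c['depth']>0)&(abs(P[...,2]-.192)<.004)&(np.hypot(P[...,0]-.58,P[...,1]+.21)<.11); w=P[b][:,:2]; print(n,cv2.minAreaRect((w*1000).astype('f4')))
    for l,p,z0,z1 in (('knob',(.455,-.212),.113,.15),('ball',(.457,-.07),.125,.17),('rest',(.518,-.19),.205,.23)):
        m=(c['depth']>0)&(np.hypot(P[...,0]-p[0],P[...,1]-p[1])<.03)&(P[...,2]>z0)&(P[...,2]<z1)
        if m.sum()>5: w=P[m]; print(' ',l,m.sum(),((w.min(0)+w.max(0))/2).round(4))
    a=c['pixels'][190:350,190:390] if n=='scene' else c['pixels'][140:300,180:380]
    out.append(cv2.resize(a,(400,320)))
cv2.imwrite('pics/final.png',np.hstack(out))
E
```

```text
time_s: 57.88
tool_pos: [0.5189, -0.1857, 0.2983]
tool_rot: [-179.9, -0.0, 90.0]
force: [-0.4, 0.4, 1.0]
grip_width: 0.0521
grasp_force: 0.0
time_s: 58.75
tool_pos: [0.6389, 0.0034, 0.2966]
tool_rot: [-179.9, 0.0, 90.0]
force: [-0.2, -0.7, 0.1]
grip_width: 0.0522
grasp_force: 0.0
scene ((582.808837890625, -210.67698669433594), (33.29240417480469, 163.1099853515625), 69.51496887207031)
  knob 70 [ 0.4543 -0.2131  0.1271]
  ball 61 [ 0.4581 -0.073   0.1418]
  rest 68 [ 0.519  -0.1876  0.2175]
side ((582.8318481445312, -208.24713134765625), (31.043514251708984, 165.50205993652344), 69.65005493164062)
  knob 69 [ 0.4553 -0.209   0.1262]
  ball 87 [ 0.4582 -0.0681  0.1416]
  rest 68 [ 0.5193 -0.185   0.2175]
```

View pics/final.png

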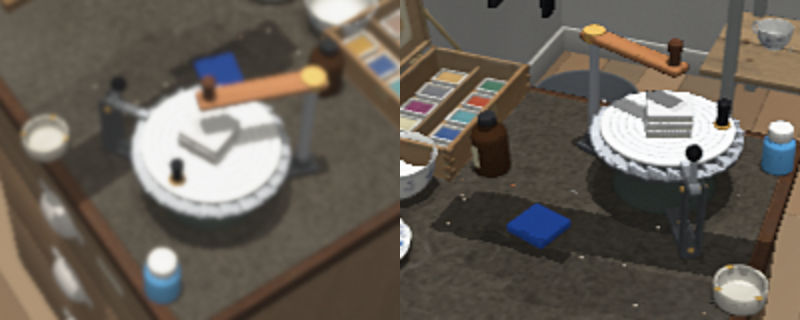

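The final picture shows the three tiles stacked in the middle at (210,140) left / (668,115) right, with the rest arm back over them. The pawl is down, the knob is still at its home spot, and the jar, dish and bottle are where they were.

```bash
python3 -c "
from cell import env
print(env.sign_off())"
```

```text
the job is handed in; nothing more can be done
None
```

The job is done and handed in at about 59 s: wheel home with the pawl down, all three white tiles present stacked on its middle to within about 2 mm, hand-rest back at its stop, bystanders untouched; the reported TCP height read 35 mm too low, so my first two grips on the hand-rest knob closed on air before I corrected for it.

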